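Find the key that unlocks the nursery's store box

ROBOT

A 6-joint arm with a two-finger parallel gripper is mounted at the origin on the work surface. World frame = base frame: x ahead of the robot, y to its left, z up, the work surface at z = 0. Lengths are in mm, angles in rad, forces in N, time in s.
With the tool pointing down it reaches from about 400 to 925 mm from the base axis. Payload 3.4 kg.
Tool frame: the origin (TCP) lies on the centre line of the jaws, within the pads' length; the fingertips stand 17 mm ahead of it and the grasp point (between the pads) lies 2 mm behind it; z points along the fingers, y is the direction in which the jaws open and shut (so a half turn about z gives the same grasp; the last joint's range is limited). The gripper opens to 85 mm and grips with 20 to 120 N. Pads are 22 mm wide; open, the fingers measure 114 mm over their backs; the gripper's body (76 mm by 85 mm) begins 54 mm behind the grasp point. The pads swing forward as they close: fully open they stand 13 mm farther back than shut.
Start: joints at [-1.347, 0.307, 1.506, -0, 1.328, -0.073], TCP at [168.141, -549.873, 248.305] pointing down, gripper open.
Joint ranges: [-3.12, 3.12], [-1.05, 2.28], [0.14, 2.33], [-1.42, 4.57], [0.1, 2.73], [-2.68, 2.68]. Speed limits (rad/s): [2.57, 2.57, 3.14, 3.14, 3.14, 3.14].

INTERFACE

Orientations are given as [roll, pitch, yaw] about the fixed x, y, z axes, in that order (R = Rz(yaw) Ry(pitch) Rx(roll)).
In Python, from cell import bot gives the robot as it stands.
- The arm moves only by the tool step_arm, never from a script. Its argument "rows" is a list of rows, each an object with "grip": the closure, from -1 (fully open) to 1 (shut), so that 0 is half open; "slide": the shift along the tool's x, y, z each as a share of 80 cm, from -1 to 1, a list of three; "angular": the turn, a rotation vector about the tool's x, y, z each as a share of 180 degrees, from -1 to 1, a list of three. In form: [{"grip": grip, "slide": [tx, ty, tz], "angular": [rx, ry, rz]}, ...]. A call has 1 to 10 rows; each row shifts and turns the commanded pose from where the row before left it, along the tool's axes as they then stand; what a row does not reach is not made up. A row lasts 1/10 s, in which the tool goes at most 50 mm and 8.59 degrees, less where a joint would pass 70% of its speed; a pose out of reach is approached as far as the arm can. A call with a number of a shift or a turn outside -1 to 1 is refused whole. A call with a gripper value outside its range is refused whole. The fingers move at their own pace and stop on an object; "grip_force" is the grip in N (left out, the last holds). Time passes only in rows, so rows that do not move let the fingers close. It gives the time, the measured TCP pose, the force and the opening at its end, in the units of the state.
- bot.get_obs(): the state, without advancing time (a new reading comes with each control period).
- bot.camera(name): name is "side" or "top"; returns a dict with "image" (400x640x3 uint8, blue, green, red), "camera_matrix" (3x3 intrinsics, pixels), "k1" (the pictures are not rectified: a ray, as slopes to the right and down, at radius r is drawn at 1 + k1 r^2 times it, then the intrinsics apply), "pose" (4x4, takes a point from camera to world coordinates). Camera axes: x right, y down, z forward; pixel columns grow to the right and rows downward; lengths in mm; the calibration is good to about 2 mm. A picture is of the moment at which its call begins. There is no depth.
- bot.hand_in(): hands the job in, once; it reports no verdict.
The state is a dict: "time": time; "q": joint angles; "dq": joint speeds; "joint_efforts": joint torques, N m; "ee_pos": TCP position; "ee_rot": TCP orientation; "wrist_force": force on the tool from outside, world axes, zero at the start; "torque": the same for the moment, N m; "gripper_width": opening from 0.0 (shut) to 1.0 (fully open).
Only numpy, scipy, OpenCV 4.12 (cv2) and the standard library are available. Lean on these libraries where they do the work, as an engineer would, in place of code of your own. Each camera call takes 0.05 s, during which the arm holds its last target.

TASK

One of the three T-handled keys on the rubber mat fits the lock of the blue steel store box, and nobody remembers which: try them until you find it, turn it clockwise as far as it goes to unlock the box, and leave it in the lock, pushed fully in. The keys that do not turn must end up lying flat on the mat again, and the pot, trowel and pipe valve are to be left where they are.

Things in the scene. Friction and masses are not known exactly. Their poses are not given: they have to be found in the camera images.
- box: Fixed blue steel box with lid, 260 wide (its y), 180 deep (its x), 118 high; origin at the centre of its underside. Its front faces its -x and carries a steel lock plate 70 wide x 36 high, 2 mm proud, axis of the lock 33 mm below the top of the box.
- lock (a point): Centre of the keyhole, on the outer face of the lock plate, 85 mm above the bench. Its x axis points level and straight into the box along the axis of the lock, z up, y along the front: a key goes in along +x. The keyhole is a level slot 36 wide (y) and 11 high, 13 x 13 in the middle; plate 6 mm thick.
- bolt (a joint): Angle of the part in the lock that the right key drives: 0 = locked (start), 1.25 rad = end stop, unlocked. Grows clockwise as seen facing the lock (right-handed about the lock's +x: the +y arm of the T-grip goes up). Lags about 0.1 rad behind the key (play), so the T-grip ends near upright. Stiff (0.06 N m), no spring, stays where left. A wrong key moves it less than 0.3 rad.
- mat: Fixed black rubber mat, 340 (its x) x 200 (its y) x 4 mm thick; origin at the centre of its underside. The three keys start on it side by side, about 100 mm apart along its x, in any order, their blades pointing roughly to its +y.
- key_red_stem (a point): Middle of the stem of the key with the red T-grip, on its long axis, the place to hold it. Key 141 mm long, 110 g, lies flat, axis 10 mm above the mat; x to the blade, y along the crossbar, z up. Along x from here: crossbar -45 to -25 mm (70 long in y, 20 thick both ways), square plastic stem 14 x 14 from -25 to +37, steel collar 20 dia to +45, then shank and bit (see key_red_collar).
- key_red_collar (a point): Blade-side face of the red key's collar, on the long axis, 45 mm along x from its stem point; same axes. Along x from here: round shank 10 dia to +37 mm; flat bit 30 wide (y) x 5 thick (z), notched differently on each key, +10 to +51 (rounded end). The key works either way up. It meets lock when the key is fully in; the right key turns only if within 2 mm of that.
- key_yellow_stem (a point): The same point of the key with the yellow T-grip (see key_red_stem). Which of the keys turns the lock cannot be seen and changes from start to start. Every key goes fully in, until the collar meets the plate, and stays there when let go, drooping a few degrees. A wrong one stops after about 0.3 rad of turn.
- key_yellow_collar (a point): Collar point of the yellow key (see key_red_collar). A key can be drawn out only with its crossbar level.
- key_white_stem (a point): The same point of the key with the white T-grip (see key_red_stem).
- key_white_collar (a point): Collar point of the white key (see key_red_collar).
- pot_mid (a point): Bystander: terracotta pot with a seedling, 92 mm across, 78 high without leaves; the point is on its axis, 40 mm up.
- trowel_mid (a point): Bystander: hand trowel with a wooden handle, 300 mm long, 80 wide, lying flat; the point is near its middle, 16 mm up; x points to the tip of the blade.
- valve_mid (a point): Bystander: white plastic pipe valve with a green lever, 110 mm long, 48 across, 67 high; the point is at its centre line, 24 mm up.
Not all that is in view belongs to the job. Of the things that look like the part that bears key_red_stem, the larger one is meant. Of the things that look like the part that bears key_white_stem, take the one that is farthest to the robot's left at the start.

How it is judged (in metres and radians):
At the end, for the whole second after the job is handed in: The bolt is turned past 1.05 rad (stop at 1.25); one key is in the lock with its collar point within 10 mm of the keyhole's centre; the other two lie flat on the mat (stem point over the mat and less than 22 mm above the bench); all keys are at rest (value of joint bolt above 1.05 rad and ((distance between key_red_collar and lock below 0.01 m and x of key_yellow_stem in the frame of mat between -0.17 and 0.17 m and y of key_yellow_stem in the frame of mat between -0.1 and 0.1 m and height (world z) of each of key_yellow_stem, key_white_stem below 0.022 m and x of key_white_stem in the frame of mat between -0.17 and 0.17 m and y of key_white_stem in the frame of mat between -0.1 and 0.1 m) or (distance between key_yellow_collar and lock below 0.01 m and x of key_red_stem in the frame of mat between -0.17 and 0.17 m and y of key_red_stem in the frame of mat between -0.1 and 0.1 m and height (world z) of each of key_red_stem, key_white_stem below 0.022 m and x of key_white_stem in the frame of mat between -0.17 and 0.17 m and y of key_white_stem in the frame of mat between -0.1 and 0.1 m) or (distance between key_white_collar and lock below 0.01 m and x of key_red_stem in the frame of mat between -0.17 and 0.17 m and y of key_red_stem in the frame of mat between -0.1 and 0.1 m and height (world z) of each of key_red_stem, key_yellow_stem below 0.022 m and x of key_yellow_stem in the frame of mat between -0.17 and 0.17 m and y of key_yellow_stem in the frame of mat between -0.1 and 0.1 m)) and linear speed of each of key_red, key_yellow, key_white below 0.02 m/s); the robot touches nothing.
It fails at once if the pot is pushed more than 30 mm from its place (distance of pot_mid from where it was at the start of the episode above 0.03 m).
It fails at once if the trowel is pushed more than 30 mm from its place (distance of trowel_mid from where it was at the start of the episode above 0.03 m).
It fails at once if the pipe valve is pushed more than 30 mm from its place (distance of valve_mid from where it was at the start of the episode above 0.03 m).
It also fails if it takes over 72 s, if anything falls off the work surface, if the arm or the gripper's body presses on something with over 40 N, if the wrist force passes 120 N, or if a joint passes its speed limit or range.

## Working session

There is one attempt and no reset: what is moved stays moved. The work goes in short steps, Python scripts to look and compute and a tool call to move; the robot and the scene stay as the last step left them, time stands still between calls to the robot, and variables do not carry over. Pictures are saved under pics/ and viewed, and the job is handed in when it is done.

Besides the shell and the picture viewer there is one more tool, called by a JSON object that holds its "api" and its "payload", one argument or row to a line. step_arm: Moves the arm, as the interface text tells. Its arguments: {"type":"object","properties":{"rows":{"type":"array"},"grip_force":{"type":"number"}},"required":["rows"]}

```bash
ls; mkdir -p pics
python3 - <<'E'
from cell import bot
import cv2
print(bot.get_obs())
for n in("side","top"):
    c=bot.camera(n); cv2.imwrite(f"pics/{n}0.png",c["image"]); print(n,c["camera_matrix"],c["k1"],c["pose"])
E
```

```text
pics
{'time': 0.0, 'q': array([-1.34750394e+00,  3.07558157e-01,  1.50767960e+00,  1.74370605e-05,
        1.32836211e+00, -7.35039005e-02]), 'dq': array([ 0.00077409, -0.00046635,  0.00030668,  0.0018868 ,  0.00175706,
        0.00165451]), 'joint_efforts': array([ 2.17906432e-03, -4.57537866e+01, -2.51914412e+01,  2.55139594e-04,
        1.33382884e-02,  2.09899025e-05]), 'ee_pos': array([ 167.99831528, -549.22657105,  247.38713883]), 'ee_rot': array([-3.13959210e+00, -1.64278091e-04,  2.96791920e-01]), 'wrist_force': array([0.12594641, 0.05719247, 0.17110932]), 'torque': array([ 0.01764106,  0.03032345, -0.05391419]), 'gripper_width': 1.0004629199182036}
side [[438.5981231    0.         320.82300473]
 [  0.         438.5981231  211.86736338]
 [  0.           0.           1.        ]] -0.1253866178802508 [[-9.96825266e-01 -5.60627320e-02  5.65363512e-02  4.53051476e+02]
 [-7.96202754e-02  7.02121285e-01 -7.07591912e-01  8.33016470e+02]
 [-2.58398039e-05 -7.09846935e-01 -7.04355967e-01  9.94321111e+02]
 [ 0.00000000e+00  0.00000000e+00  0.00000000e+00  1.00000000e+00]]
top [[508.93529445   0.         326.02181798]
 [  0.         508.93529445 197.49225657]
 [  0.           0.           1.        ]] -0.08537452247813233 [[-8.04658192e-03 -9.84659394e-01  1.74301835e-01  3.13147275e+02]
 [-9.99924018e-01  9.55090131e-03  7.79345884e-03 -9.52240218e+01]
 [-9.33864208e-03 -1.74225881e-01 -9.84661430e-01  1.34565052e+03]
 [ 0.00000000e+00  0.00000000e+00  0.00000000e+00  1.00000000e+00]]
```

View pics/side0.png

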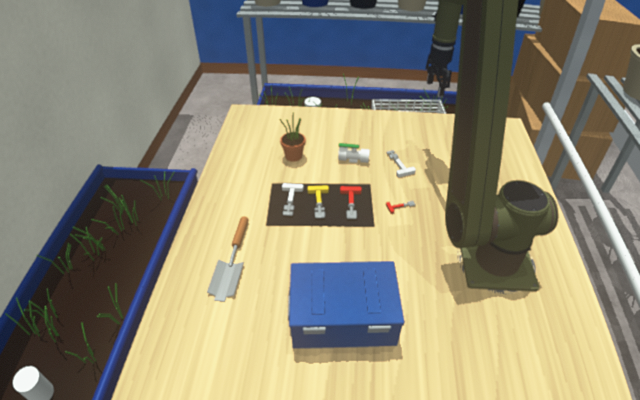

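View pics/top0.png

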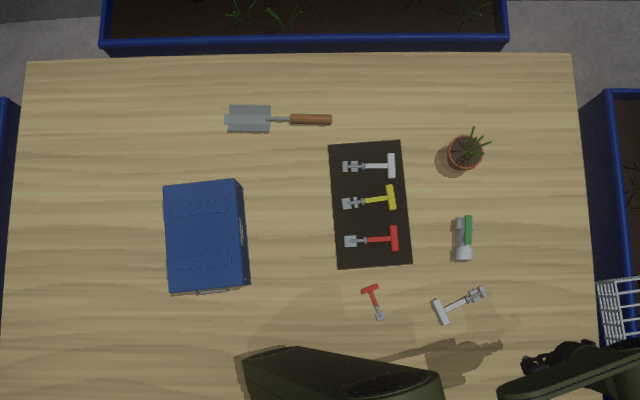

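```bash
cat > h.py <<'E'
import numpy as np, cv2, json
from scipy.optimize import least_squares
from scipy.spatial.transform import Rotation as R
def save(bot,tag):
    d={}
    for n in("side","top"):
        c=bot.camera(n); cv2.imwrite(f"pics/{n}_{tag}.png",c["image"])
def cams():
    return CAM
CAM={"side":dict(K=np.array([[438.5981231,0,320.82300473],[0,438.5981231,211.86736338],[0,0,1]]),k1=-0.1253866178802508,P=np.array([[-9.96825266e-01,-5.60627320e-02,5.65363512e-02,4.53051476e+02],[-7.96202754e-02,7.02121285e-01,-7.07591912e-01,8.33016470e+02],[-2.58398039e-05,-7.09846935e-01,-7.04355967e-01,9.94321111e+02],[0,0,0,1]])),
"top":dict(K=np.array([[508.93529445,0,326.02181798],[0,508.93529445,197.49225657],[0,0,1]]),k1=-0.08537452247813233,P=np.array([[-8.04658192e-03,-9.84659394e-01,1.74301835e-01,3.13147275e+02],[-9.99924018e-01,9.55090131e-03,7.79345884e-03,-9.52240218e+01],[-9.33864208e-03,-1.74225881e-01,-9.84661430e-01,1.34565052e+03],[0,0,0,1]]))}
def ray(n,u,v):
    c=CAM[n];K=c["K"]
    p=cv2.undistortPoints(np.array([[[u,v]]],float),K,np.array([c["k1"],0,0,0.]))[0,0]
    d=c["P"][:3,:3]@np.array([p[0],p[1],1]); return c["P"][:3,3],d
def onz(n,u,v,z):
    o,d=ray(n,u,v); return o+d*(z-o[2])/d[2]
def proj(n,X):
    c=CAM[n];X=np.atleast_2d(X); Y=(X-c["P"][:3,3])@c["P"][:3,:3]
    p,_=cv2.projectPoints(Y,np.zeros(3),np.zeros(3),c["K"],np.array([c["k1"],0,0,0.])); return p[:,0]
def tri(us,ut):
    (o1,d1),(o2,d2)=ray("side",*us),ray("top",*ut)
    A=np.stack([d1,-d2],1); s=np.linalg.lstsq(A,o2-o1,rcond=None)[0]
    a,b=o1+s[0]*d1,o2+s[1]*d2; return (a+b)/2,np.linalg.norm(a-b)
def crop(src,dst,x0,y0,w,h,s):
    i=cv2.imread(src)[y0:y0+h,x0:x0+w]; i=cv2.resize(i,None,fx=s,fy=s,interpolation=cv2.INTER_CUBIC)
    for x in range(0,w,10):
        cv2.line(i,(x*s,0),(x*s,4 if (x+x0)%50 else 12),(0,255,255),1)
        if (x+x0)%20==0: cv2.putText(i,str(x+x0),(x*s,20),0,.35,(0,255,255),1)
    for y in range(0,h,10):
        cv2.line(i,(0,y*s),(6,y*s),(0,255,255),1)
        if (y+y0)%20==0: cv2.putText(i,str(y+y0),(8,y*s+4),0,.35,(0,255,255),1)
    cv2.imwrite(dst,i)
E
python3 -c "
from h import *
crop('pics/top0.png','pics/c1.png',325,135,95,140,4)
crop('pics/side0.png','pics/c2.png',260,175,120,60,6)
crop('pics/top0.png','pics/c3.png',155,170,105,130,4)
crop('pics/side0.png','pics/c4.png',280,250,130,105,6)
"
```

```text
(no output)
```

View pics/c1.png

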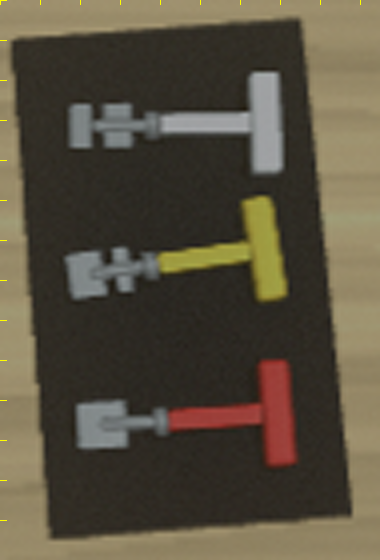

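View pics/c2.png

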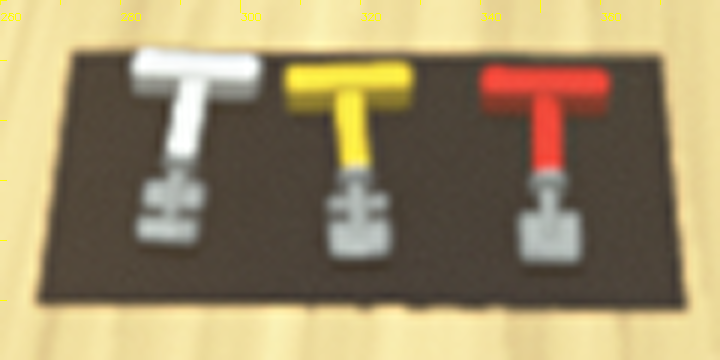

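View pics/c3.png

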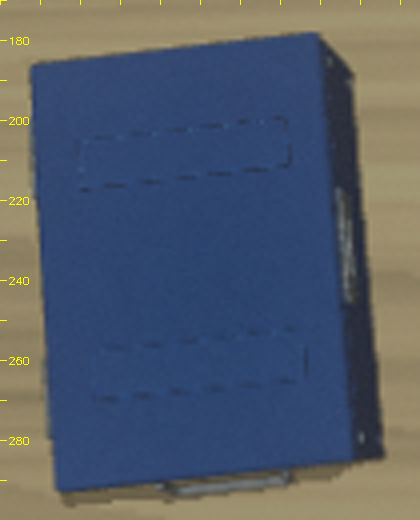

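View pics/c4.png

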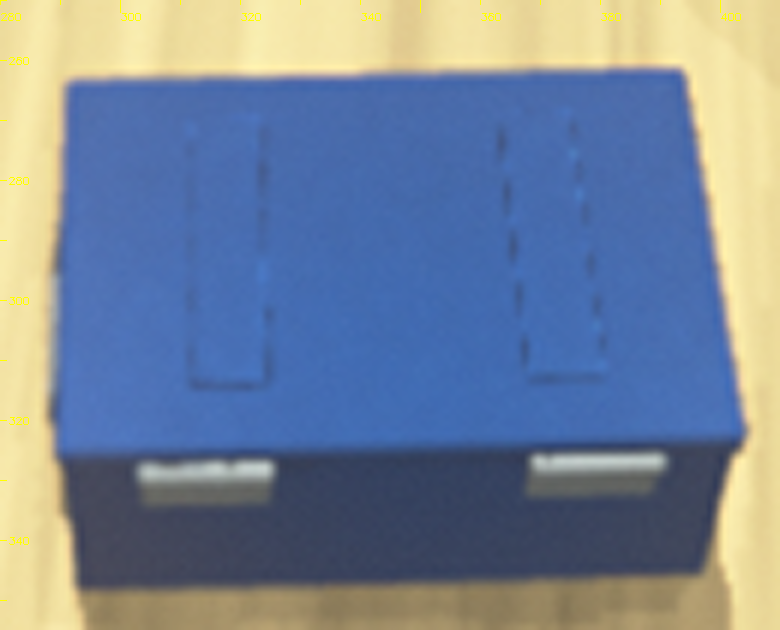

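```bash
cat > m1.py <<'E'
from h import *
T=lambda x,y:(325+x/4,135+y/4); S=lambda x,y:(260+x/6,175+y/6)
L=np.array([[-35,0,10],[-35,35,10],[-35,-35,10],[96,0,2.5]],float)
keys=dict(white=([T(266,122),T(268,172),T(263,72),T(69,126)],[S(197,67),S(260,70),S(132,65),S(167,242)]),
yellow=([T(264,248),T(272,300),T(257,197),T(68,277)],[S(349,80),S(413,78),S(285,80),S(359,258)]),
red=([T(278,412),T(283,465),T(273,360),T(77,425)],[S(545,82),S(609,82),S(481,80),S(549,262)]))
for k,(t,s) in keys.items():
    print(k,[np.round(tri(a,b)[0],0) for a,b in zip(s,t)])
    def f(p):
        X=R.from_euler('z',p[3]).apply(L)+p[:3]
        return np.r_[(proj("top",X)-t).ravel(),(proj("side",X)-s).ravel()]
    r=least_squares(f,[500,-200,14,1.57],x_scale=[100,100,10,1]); print(r.x,np.round(r.fun,1))
# box
bt=[(234.5,178.2),(242.5,285),(163,186.5),(169.3,292.7)]; bs=[(291.2,263.8),(393.8,262),(289.5,325.8),(404.2,323)]
print([np.round(tri(a,b)[0],1) for a,b in zip(bs,bt)])
L2=np.array([[-90,-130,0],[-90,130,0],[90,-130,0],[90,130,0]],float)
def f(p):
    X=R.from_euler('z',p[3]).apply(L2)+p[:3]
    return np.r_[(proj("top",X)-bt).ravel(),(proj("side",X)-bs).ravel()]
r=least_squares(f,[400,100,118,1.57],x_scale=[100,100,10,1]); print(r.x,np.round(r.fun,1))
p=r.x; print("lock",R.from_euler('z',p[3]).apply([-92,0,-33])+p[:3])
# mat corners from top & side
mt=[T(12,40),T(300,18),T(352,515),T(50,538)]
for a in mt: print(onz("top",*a,4))
ms=[S(75,52),S(660,58),S(685,308),S(38,302)]
for a in ms: print(onz("side",*a,4))
E
python3 m1.py
```

```text
white [array([ 634., -261.,   19.]), array([ 599., -261.,   20.]), array([ 670., -260.,   19.]), array([ 634., -129.,   13.])]
[ 633.97216409 -225.44059319    9.5118789     1.57403646] [-0.1 -0.3 -0.2 -0.   0.2 -0.5  0.2 -0.1  0.2  0.1  0.   0.1  0.7 -0.1
  0.2  0.1]
yellow [array([ 548., -257.,   19.]), array([ 513., -261.,   20.]), array([ 583., -253.,   20.]), array([ 532., -127.,   11.])]
[ 543.67926658 -222.29346131    9.25532049    1.69493883] [ 0.1 -0.2  0.1 -0.2 -0.2 -0.2  0.  -0.4  0.3  0.   0.1  0.   0.5  0.3
  0.3 -0.1]
red [array([ 439., -263.,   20.]), array([ 404., -265.,   21.]), array([ 474., -260.,   21.]), array([ 433., -132.,   12.])]
[ 437.47936454 -227.63849866   10.36202749    1.62130345] [-0.  -0.2 -0.2 -0.1  0.2 -0.5  0.1 -0.2  0.3  0.1  0.1  0.3  0.5  0.2
  0.4 -0.3]
[array([583.2, 141.8, 113.2]), array([321.2, 116.4, 114.4]), array([564.2, 321.4, 114. ]), array([302.9, 294.2, 113.9])]
[442.79181922 218.61297367 114.66544569   1.67161035] [-0.3  0.3  0.3 -1.1 -0.  -0.1 -0.3 -1.2  1.1 -0.1 -0.  -0.1  1.  -0.
  0.   0.2]
lock [452.05100671 127.08009735  81.66544569]
[696.08592269 -91.17522509   4.        ]
[ 709.84460493 -288.35597307    4.        ]
[ 371.94134362 -311.32819015    4.        ]
[ 359.07276473 -113.09048176    4.        ]
[ 708.97036597 -285.74623105    4.        ]
[ 375.0877082  -307.18774973    4.        ]
[ 362.16376776 -111.41279751    4.        ]
[697.03299631 -88.96431158   4.        ]
```

```bash
cat > m2.py <<'E'
import io,contextlib
with contextlib.redirect_stdout(io.StringIO()):
    from m1 import *
import copy,h
C0=copy.deepcopy(CAM)
def setc(q):
    for i,n in enumerate(("side","top")):
        P=C0[n]["P"].copy(); P[:3,:3]=R.from_rotvec(q[6*i+3:6*i+6]).as_matrix()@P[:3,:3]; P[:3,3]+=q[6*i:6*i+3]; CAM[n]["P"]=P
names=list(keys)
def F(p):
    setc(p[:12]); o=[p[0:3]/2,p[6:9]/2,p[3:6]/.002,p[9:12]/.002]
    for i,k in enumerate(names):
        x,y,a=p[12+3*i:15+3*i]; X=R.from_euler('z',a).apply(L)+[x,y,14]
        o+=[(proj("top",X)-keys[k][0]).ravel()/.3,(proj("side",X)-keys[k][1]).ravel()/.3]
    x,y,a=p[21:24]; X=R.from_euler('z',a).apply(L2)+[x,y,118]
    o+=[(proj("top",X)-bt).ravel()/.6,(proj("side",X)-bs).ravel()/.6]
    return np.concatenate(o)
r=least_squares(F,np.r_[np.zeros(12),634,-225,1.57,544,-222,1.69,437,-227,1.62,443,218,1.67],x_scale='jac')
print(np.round(r.x[:12],4));print(np.round(r.x[12:].reshape(4,3),3)); x,y,a=r.x[21:]
print("lock",R.from_euler('z',a).apply([-92,0,85])+[x,y,0], r.cost, np.round(r.fun[-16:]*.6,1))
np.save("camcorr.npy",r.x[:12])
E
python3 m2.py
```

```text
[-7.020e-01 -8.270e-01 -2.354e-01 -6.000e-04 -2.000e-04 -2.000e-04
  7.021e-01  8.270e-01 -1.235e-01  9.000e-04 -6.000e-04 -4.000e-04]
[[ 633.625 -222.95     1.574]
 [ 543.631 -219.672    1.695]
 [ 437.911 -225.287    1.621]
 [ 443.117  219.589    1.671]]
lock [452.35576294 128.05370522  85.        ] 10.032295284323768 [-0.1  0.5  0.4 -0.6 -0.   0.2 -0.3 -0.6  0.6 -0.2 -0.2 -0.2  0.4  0.1
 -0.2  0.3]
```

```bash
cat >> h.py <<'E'
import os
def _cc():
    if os.path.exists("camcorr.npy"):
        q=np.load("camcorr.npy")
        for i,n in enumerate(("side","top")):
            P=CAM[n]["P"].copy(); P[:3,:3]=R.from_rotvec(q[6*i+3:6*i+6]).as_matrix()@P[:3,:3]; P[:3,3]+=q[6*i:6*i+3]; CAM[n]["P"]=P
def euler(e): return R.from_euler('xyz',e)
def plan(p0,e0,p1,R1,n,grip,start=0):
    """rows (tool-frame) from pose0 to pose1"""
    p0=np.array(p0,float);Rc=euler(e0) if not isinstance(e0,R) else e0
    rv=(Rc.inv()*R1).as_rotvec()/n; d=(np.array(p1)-p0)/n; out=[]
    for i in range(n):
        s=Rc.inv().apply(d)/800; out.append('{"grip":%g,"slide":[%s],"angular":[%s]}'%(grip,",".join("%.4g"%round(v,4) for v in s),",".join("%.4g"%round(v,4) for v in rv/np.pi)))
        Rc=Rc*R.from_rotvec(rv)
    print("step mm %.1f deg %.2f"%(np.linalg.norm(d),np.degrees(np.linalg.norm(rv)))); print("["+",\n".join(out)+"]")
def down(yaw): return R.from_euler('xyz',[np.pi,0,yaw])
def log(bot):
    o=bot.get_obs()
    with open("log.txt","a") as f: f.write(json.dumps({k:np.array(o[k]).tolist() for k in o})+"\n")
    print(round(float(o["time"]),2),"p",np.round(o["ee_pos"],1),"rpy",np.round(o["ee_rot"],4),"F",np.round(o["wrist_force"],1),"T",np.round(o["torque"],2),"w",round(float(o["gripper_width"])*85,1),"q",np.round(o["q"],3)); return o
E
sed -i 's/^from h import \*/from h import */' m1.py
cat > p.py <<'E'
import sys
from cell import bot
from h import *
# usage: p.py x y z yaw n grip
a=list(map(float,sys.argv[1:7]))
o=log(bot); plan(o["ee_pos"],o["ee_rot"],a[:3],down(a[3]),int(a[4]),a[5])
E
python3 p.py 438 -225.5 110 1.6213 10 0
```

```text
0.1 p [ 168.  -549.3  247.5] rpy [-3.1398e+00 -1.0000e-04  2.9680e-01] F [ 0.7  0.2 -1.1] T [0.01 0.   0.02] w 84.7 q [-1.347  0.307  1.508 -0.     1.328 -0.074]
step mm 44.3 deg 7.59
[{"grip":0,"slide":[0.0441,-0.0288,0.0172],"angular":[-0,-0,-0.0422]},
{"grip":0,"slide":[0.0475,-0.0227,0.0172],"angular":[-0,-0,-0.0422]},
{"grip":0,"slide":[0.0501,-0.0163,0.0172],"angular":[-0,-0,-0.0422]},
{"grip":0,"slide":[0.0518,-0.0095,0.0172],"angular":[-0,-0,-0.0422]},
{"grip":0,"slide":[0.0526,-0.0026,0.0172],"angular":[-0,-0,-0.0422]},
{"grip":0,"slide":[0.0525,0.0044,0.0172],"angular":[-0,-0,-0.0422]},
{"grip":0,"slide":[0.0515,0.0113,0.0172],"angular":[-0,-0,-0.0422]},
{"grip":0,"slide":[0.0495,0.018,0.0172],"angular":[-0,-0,-0.0422]},
{"grip":0,"slide":[0.0467,0.0244,0.0172],"angular":[-0,-0,-0.0422]},
{"grip":0,"slide":[0.0431,0.0303,0.0172],"angular":[-0,-0,-0.0422]}]
```

{"api": "step_arm", "payload": {
  "rows": [
    {"grip": 0,"slide": [0.0441,-0.0288,0.0172],"angular": [0,0,-0.0422]},
    {"grip": 0,"slide": [0.0475,-0.0227,0.0172],"angular": [0,0,-0.0422]},
    {"grip": 0,"slide": [0.0501,-0.0163,0.0172],"angular": [0,0,-0.0422]},
    {"grip": 0,"slide": [0.0518,-0.0095,0.0172],"angular": [0,0,-0.0422]},
    {"grip": 0,"slide": [0.0526,-0.0026,0.0172],"angular": [0,0,-0.0422]},
    {"grip": 0,"slide": [0.0525,0.0044,0.0172],"angular": [0,0,-0.0422]},
    {"grip": 0,"slide": [0.0515,0.0113,0.0172],"angular": [0,0,-0.0422]},
    {"grip": 0,"slide": [0.0495,0.018,0.0172],"angular": [0,0,-0.0422]},
    {"grip": 0,"slide": [0.0467,0.0244,0.0172],"angular": [0,0,-0.0422]},
    {"grip": 0,"slide": [0.0431,0.0303,0.0172],"angular": [0,0,-0.0422]}
  ],
  "grip_force": 60
}}

```text
time: 1.1
ee_pos: [438.7, -224.6, 110.0]
ee_rot: [-3.141, -0.0, 1.628]
wrist_force: [1.1, -0.4, 0.5]
gripper_width: 0.497
```

```bash
python3 p.py 438 -225.5 60 1.6213 4 0
python3 - <<'E'
from cell import bot
from h import *
save(bot,"a1"); crop('pics/top_a1.png','pics/a1t.png',300,120,150,150,4); crop('pics/side_a1.png','pics/a1s.png',255,150,150,100,5)
log(bot)
E
```

```text
1.1 p [ 438.7 -224.6  110. ] rpy [-3.1414 -0.      1.6279] F [ 1.1 -0.4  0.5] T [-0.07  0.03 -0.08] w 42.2 q [-0.559  0.349  1.859 -0.     0.934 -0.616]
step mm 12.5 deg 0.09
[{"grip":0,"slide":[-0.0003,-0.0002,0.0156],"angular":[-0,-0,0.0005]},
{"grip":0,"slide":[-0.0003,-0.0002,0.0156],"angular":[-0,-0,0.0005]},
{"grip":0,"slide":[-0.0003,-0.0002,0.0156],"angular":[-0,-0,0.0005]},
{"grip":0,"slide":[-0.0003,-0.0002,0.0156],"angular":[-0,-0,0.0005]}]
1.2 p [ 439.3 -221.8  108.9] rpy [-3.1397 -0.0033  1.6298] F [-1.  -0.5  0.1] T [ 0.01  0.05 -0.01] w 42.6 q [-0.555  0.351  1.859  0.002  0.935 -0.615]
```

View pics/a1t.png

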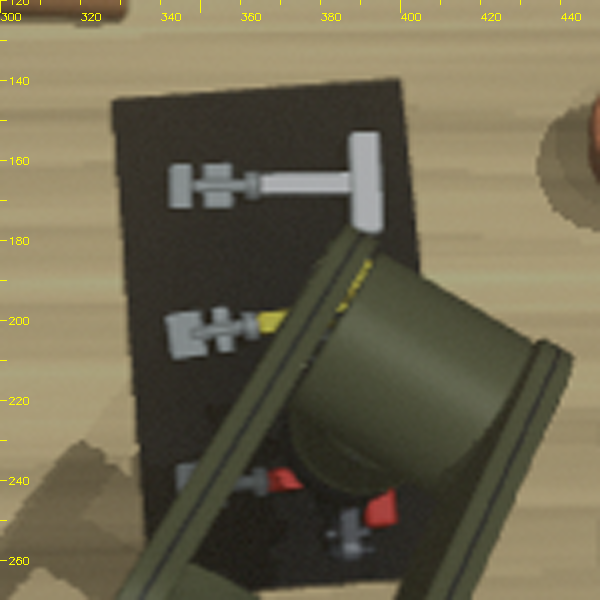

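View pics/a1s.png

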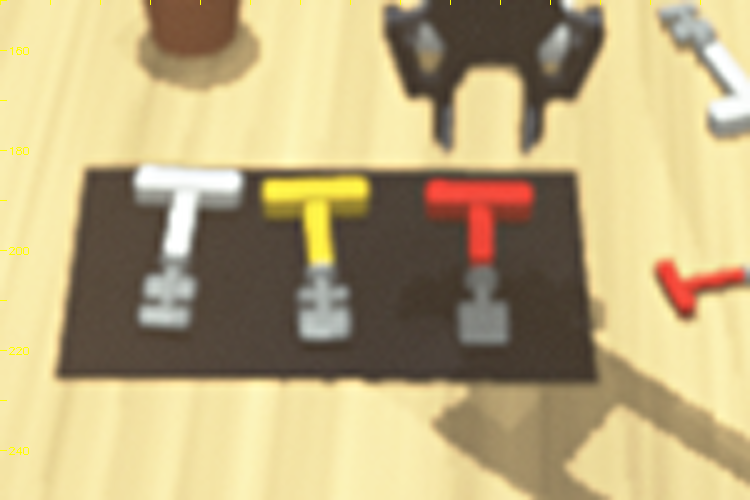

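{"api": "step_arm", "payload": {
  "rows": [
    {"grip": 0,"slide": [0,0,0.0156],"angular": [0,0,0]},
    {"grip": 0,"slide": [0,0,0.0156],"angular": [0,0,0]},
    {"grip": 0,"slide": [0,0,0.0156],"angular": [0,0,0]},
    {"grip": 0,"slide": [0,0,0],"angular": [0,0,0]}
  ]
}}

```text
time: 1.6
ee_pos: [436.4, -225.9, 72.0]
ee_rot: [-3.138, -0.002, 1.621]
wrist_force: [-0.2, -0.2, 0.3]
gripper_width: 0.501
```

```bash
python3 - <<'E'
from cell import bot
from h import *
_cc()
print(onz("side",352.7,180,94))
E
python3 p.py 438 -225.5 23 1.6213 4 0
```

```text
1.6 p [ 436.4 -225.9   72. ] rpy [-3.1385e+00 -1.8000e-03  1.6213e+00] F [-0.2 -0.2  0.3] T [0.01 0.07 0.01] w 42.6 q [-0.564  0.405  1.9   -0.     0.84  -0.614]
step mm 12.3 deg 0.05
[{"grip":0,"slide":[0.0001,0.0006,0.0153],"angular":[-0.0002,-0.0001,-0]},
{"grip":0,"slide":[0.0001,0.0006,0.0153],"angular":[-0.0002,-0.0001,-0]},
{"grip":0,"slide":[0.0001,0.0005,0.0153],"angular":[-0.0002,-0.0001,-0]},
{"grip":0,"slide":[0.0001,0.0005,0.0153],"angular":[-0.0002,-0.0001,-0]}]Traceback (most recent call last):
  File "<stdin>", line 3, in <module>
NameError: name '_cc' is not defined
```

{"api": "step_arm", "payload": {
  "rows": [
    {"grip": 0,"slide": [-0.0015,0.0006,0.0153],"angular": [0,0,0]},
    {"grip": 0,"slide": [-0.0015,0.0006,0.0153],"angular": [0,0,0]},
    {"grip": 0,"slide": [-0.0015,0.0006,0.0153],"angular": [0,0,0]},
    {"grip": 0,"slide": [-0.001,0.0005,0.0153],"angular": [0,0,0]},
    {"grip": 1,"slide": [0,0,0],"angular": [0,0,0]},
    {"grip": 1,"slide": [0,0,0],"angular": [0,0,0]},
    {"grip": 1,"slide": [0,0,0],"angular": [0,0,0]},
    {"grip": 1,"slide": [0,0,0],"angular": [0,0,0]}
  ]
}}

```text
time: 2.4
ee_pos: [440.2, -230.6, 24.7]
ee_rot: [3.141, 0.0, 1.623]
wrist_force: [0.2, -0.6, -1.5]
gripper_width: 0.144
```

```bash
cat >> h.py <<'E'
_cc()
E
sed -i 's/^_cc()$//' h.py; grep -n "_cc" h.py; echo "_cc()" >> h.py
python3 - <<'E'
from cell import bot
from h import *
print(onz("side",352.7,180,94)); log(bot)
import json
D=[json.loads(l) for l in open("log.txt")]
q=np.array([d["q"] for d in D]);P=np.array([d["ee_pos"] for d in D]);E=np.array([d["ee_rot"] for d in D])
# FK: product of rotations guess
def fk(q,p):
    d1,a,L1,ex,L2,d6,lat=p
    Rb=R.from_euler('z',q[0])
    x=Rb.apply([a,lat,d1]); A=Rb*R.from_euler('y',q[1]); x=x+A.apply([0,0,L1]); A=A*R.from_euler('y',q[2]); x=x+A.apply([ex,0,L2])
    A=A*R.from_euler('z',q[3])*R.from_euler('y',q[4])*R.from_euler('z',q[5]+np.pi/2*0); return x+A.apply([0,0,d6]),A
f=lambda p:np.concatenate([fk(a,p)[0]-b for a,b in zip(q,P)]+[0.0002*(p-[350,0,400,0,400,200,40])])
r=least_squares(f,[350,0,400,0,400,200,40]);print(r.x,np.abs(r.fun).max())
for a,e in zip(q,E): print((fk(a,r.x)[1].inv()*euler(e)).as_rotvec())
E
```

```text
35:def _cc():
[ 435.89119494 -223.29482972   94.        ]
2.4 p [ 440.2 -230.6   24.7] rpy [3.1410e+00 5.0000e-04 1.6226e+00] F [ 0.2 -0.6 -1.5] T [-0.01 -0.01 -0.  ] w 12.3 q [-0.567  0.486  1.935 -0.     0.72  -0.619]
[1.92237508e+02 1.02861066e-03 6.46496271e+02 1.09199109e+02
 4.16599873e+02 3.54234832e+02 4.21999914e+01] 0.049299254274975196
[-1.85514071e-16  2.43739357e-16  1.57079633e+00]
[-4.23292410e-17  1.89730813e-16  1.57079633e+00]
[6.21390850e-17 4.41235673e-16 1.57079633e+00]
[-1.14162505e-16  4.19077550e-17  1.57079633e+00]
[-6.16453442e-16 -5.18367619e-16  1.57079633e+00]
```

Run:
```python
from h import *
plan([438.8,-230.2,64],[np.pi,0,1.622],[463.9,13.6,96],down(1.671),7,1)
```

```text
step mm 35.3 deg 0.40
[{"grip":1,"slide":[0.0432,0.0067,-0.0057],"angular":[0,0,-0.0022]},
{"grip":1,"slide":[0.0432,0.007,-0.0057],"angular":[0,0,-0.0022]},
{"grip":1,"slide":[0.0432,0.0073,-0.0057],"angular":[0,0,-0.0022]},
{"grip":1,"slide":[0.0431,0.0076,-0.0057],"angular":[0,0,-0.0022]},
{"grip":1,"slide":[0.043,0.0079,-0.0057],"angular":[0,0,-0.0022]},
{"grip":1,"slide":[0.043,0.0082,-0.0057],"angular":[0,0,-0.0022]},
{"grip":1,"slide":[0.0429,0.0085,-0.0057],"angular":[0,0,-0.0022]}]
```

{"api": "step_arm", "payload": {
  "rows": [
    {"grip": 1,"slide": [0,0,-0.025],"angular": [0,0,0]},
    {"grip": 1,"slide": [0,0,-0.025],"angular": [0,0,0]},
    {"grip": 1,"slide": [0.0432,0.0067,-0.0057],"angular": [0,0,-0.0022]},
    {"grip": 1,"slide": [0.0432,0.007,-0.0057],"angular": [0,0,-0.0022]},
    {"grip": 1,"slide": [0.0432,0.0073,-0.0057],"angular": [0,0,-0.0022]},
    {"grip": 1,"slide": [0.0431,0.0076,-0.0057],"angular": [0,0,-0.0022]},
    {"grip": 1,"slide": [0.043,0.0079,-0.0057],"angular": [0,0,-0.0022]},
    {"grip": 1,"slide": [0.043,0.0082,-0.0057],"angular": [0,0,-0.0022]},
    {"grip": 1,"slide": [0.0429,0.0085,-0.0057],"angular": [0,0,-0.0022]},
    {"grip": 1,"slide": [0,0,0],"angular": [0,0,0]}
  ],
  "grip_force": 80
}}

```text
time: 3.4
ee_pos: [465.6, 16.8, 97.2]
ee_rot: [3.139, -0.001, 1.675]
wrist_force: [0.3, -0.3, -0.5]
gripper_width: 0.138
```

{"api": "step_arm", "payload": {
  "rows": [
    {"grip": 1,"slide": [0,0,0],"angular": [0,0,0]},
    {"grip": 1,"slide": [0,0,0],"angular": [0,0,0]}
  ]
}}

```text
time: 3.6
ee_pos: [464.7, 12.8, 96.3]
ee_rot: [-3.141, 0.0, 1.671]
wrist_force: [-0.0, 0.4, -2.2]
gripper_width: 0.136
```

Run:
```python
from cell import bot
from h import *
log(bot);save(bot,"a2"); log(bot);crop('pics/top_a2.png','pics/a2t.png',200,180,160,120,5); crop('pics/side_a2.png','pics/a2s.png',260,200,160,120,5)
```

```text
3.6 p [464.7  12.8  96.3] rpy [-3.1414e+00  4.0000e-04  1.6710e+00] F [-0.   0.4 -2.2] T [-0.03  0.02 -0.01] w 11.6 q [-6.300e-02  3.380e-01  1.932e+00 -1.000e-03  8.720e-01 -1.630e-01]
3.7 p [464.7  12.4  96.1] rpy [-3.1411e+00  2.0000e-04  1.6695e+00] F [-0.5 -0.8 -1.1] T [-0.04 -0.03  0.02] w 11.8 q [-0.064  0.338  1.932 -0.     0.872 -0.163]
```

View pics/a2t.png

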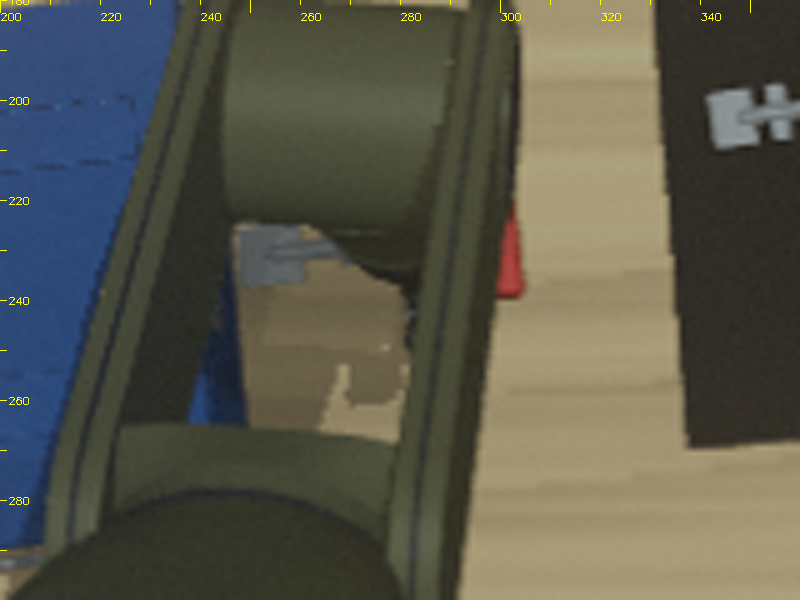

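View pics/a2s.png

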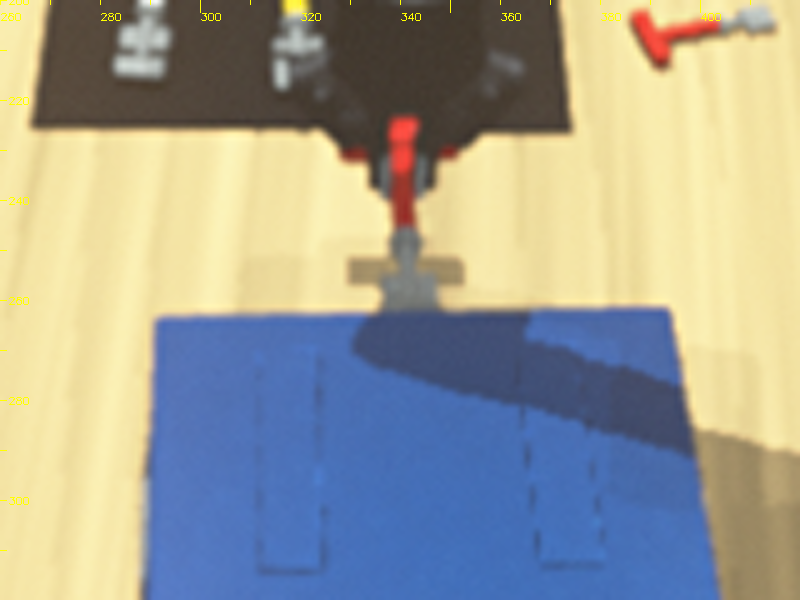

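Run:
```python
from h import *
lock=np.array([452.36,128.05,85]);u=np.array([np.cos(1.671),np.sin(1.671),0]);v=np.array([-u[1],u[0],0])
for s in(-66,-40,-14): 
    print(s,proj("side",lock+s*u),proj("top",lock+s*u))
print(proj("side",lock-40*u+15*v),proj("side",lock-40*u-15*v),proj("top",lock-30*u+15*v),proj("top",lock-30*u-15*v))
print(tri((341,249),(283,229)))
```

```text
-66 [[341.05053795 250.73199287]] [[267.88928962 229.18908223]]
-40 [[341.5633884 258.1960003]] [[257.54800236 230.31094354]]
-14 [[342.09061328 265.88906597]] [[247.2181653  231.42971882]]
[[347.18143311 258.09696392]] [[335.940725   258.29318018]] [[254.0846418  236.69989491]] [[253.06609212 224.80590236]]
(array([461.26494158,  27.87015506,  52.13344902]), np.float64(3.2737470481148274))
```

{"api": "step_arm", "payload": {
  "rows": [
    {"grip": 1,"slide": [0.015,0,0],"angular": [0,0,0]},
    {"grip": 1,"slide": [0.01,0,0],"angular": [0,0,0]},
    {"grip": 1,"slide": [0.01,0,0],"angular": [0,0,0]},
    {"grip": 1,"slide": [0,0,0],"angular": [0,0,0]}
  ]
}}

```text
time: 4.1
ee_pos: [461.8, 42.2, 96.1]
ee_rot: [-3.141, -0.0, 1.672]
wrist_force: [-0.2, -0.7, -0.6]
gripper_width: 0.137
```

{"api": "step_arm", "payload": {
  "rows": [
    {"grip": 1,"slide": [0.015,0,0],"angular": [0,0,0]},
    {"grip": 1,"slide": [0.015,0,0],"angular": [0,0,0]},
    {"grip": 1,"slide": [0.01,0,0],"angular": [0,0,0]},
    {"grip": 1,"slide": [0.005,0,0],"angular": [0,0,0]},
    {"grip": 1,"slide": [0,0,0],"angular": [0,0,0]}
  ]
}}

```text
time: 4.6
ee_pos: [458.6, 76.6, 96.3]
ee_rot: [3.142, 0.003, 1.674]
wrist_force: [-0.4, -3.4, 0.3]
gripper_width: 0.133
```

{"api": "step_arm", "payload": {
  "rows": [
    {"grip": 1,"slide": [0.003,0,0],"angular": [0,0,0]},
    {"grip": 1,"slide": [0.002,0,0],"angular": [0,0,0]},
    {"grip": 1,"slide": [0,0,0],"angular": [0,0,0]}
  ]
}}

```text
time: 4.9
ee_pos: [458.7, 76.9, 96.4]
ee_rot: [-3.142, 0.009, 1.676]
wrist_force: [1.0, -18.9, 0.7]
gripper_width: 0.14
```

Run:
```python
from cell import bot
from h import *
log(bot);log(bot)
import json
D=[json.loads(l) for l in open("log.txt")]
q=np.array([d["q"] for d in D]);P=np.array([d["ee_pos"] for d in D])
```

```text
4.9 p [458.7  76.9  96.4] rpy [-3.1416  0.0087  1.6756] F [  1.  -18.9   0.7] T [-3.03 -0.2   0.01] w 11.9 q [ 0.082  0.338  1.931 -0.011  0.872 -0.016]
4.9 p [458.7  76.9  96.4] rpy [-3.1416  0.0087  1.6756] F [  1.  -18.9   0.7] T [-3.03 -0.2   0.01] w 11.9 q [ 0.082  0.338  1.931 -0.011  0.872 -0.016]
```

{"api": "step_arm", "payload": {
  "rows": [
    {"grip": 1,"slide": [-0.0015,0.0013,0.0001],"angular": [0.0318,0,0]},
    {"grip": 1,"slide": [0,0.0013,0.0001],"angular": [0.0318,0,0]},
    {"grip": 1,"slide": [0,0.0013,0.0001],"angular": [0.0318,0,0]},
    {"grip": 1,"slide": [0,0.0013,0.0001],"angular": [0.0318,0,0]},
    {"grip": 1,"slide": [0,0,0],"angular": [0,0,0]}
  ]
}}

```text
time: 5.4
ee_pos: [462.9, 77.1, 94.0]
ee_rot: [-2.736, 0.006, 1.675]
wrist_force: [-2.4, -10.0, 2.4]
gripper_width: 0.136
```

Run:
```python
from cell import bot
from h import *
o=log(bot); A=euler(o["ee_rot"]); print(A.as_matrix()[:,2])
```

```text
5.4 p [462.9  77.1  94. ] rpy [-2.7356  0.0056  1.6746] F [ -2.4 -10.    2.4] T [-1.12 -0.34  1.05] w 11.6 q [ 0.085  0.535  1.649 -0.013  1.364 -0.013]
[-0.3922284  -0.04605332 -0.9187143 ]
```

{"api": "step_arm", "payload": {
  "rows": [
    {"grip": 1,"slide": [0,0.0013,0.0001],"angular": [0.0318,0,0]},
    {"grip": 1,"slide": [0,0,0],"angular": [0,0,0]}
  ]
}}

```text
time: 5.6
ee_pos: [464.8, 77.3, 93.5]
ee_rot: [-2.64, 0.006, 1.674]
wrist_force: [-0.9, -9.6, 0.3]
gripper_width: 0.138
```

```bash
cat >> h.py <<'E'
def ktorque(o):
    A=euler(o["ee_rot"]).as_matrix(); r=(0.16+0.0105)*A[:,2]; T=np.array(o["torque"])-np.cross(r,o["wrist_force"]); print("key torque world",np.round(T,2),"about axis",round(float(T@[-0.1,0.995,0]),2), "tilt",round(float(np.arctan2(-A[:,2]@[0.995,0.1,0],-A[2,2])),3))
E
python3 - <<'E'
from cell import bot
from h import *
o=log(bot); ktorque(o); save(bot,"a3"); o=log(bot); ktorque(o)
crop('pics/side_a3.png','pics/a3s.png',260,200,160,120,5)
E
```

```text
5.6 p [464.8  77.3  93.5] rpy [-2.6397  0.0057  1.6745] F [-0.9 -9.6  0.3] T [-0.92 -1.27  1.3 ] w 11.7 q [ 0.086  0.588  1.585 -0.014  1.47  -0.012]
key torque world [ 0.53 -1.43  0.52] about axis -1.48 tilt 0.502
5.7 p [465.   77.4  93.8] rpy [-2.6438  0.0057  1.6748] F [ 0.9 -9.9 -2.3] T [-0.95 -1.45  1.31] w 11.5 q [ 0.086  0.586  1.587 -0.014  1.467 -0.012]
key torque world [ 0.52 -1.13  0.5 ] about axis -1.17 tilt 0.498
```

View pics/a3s.png

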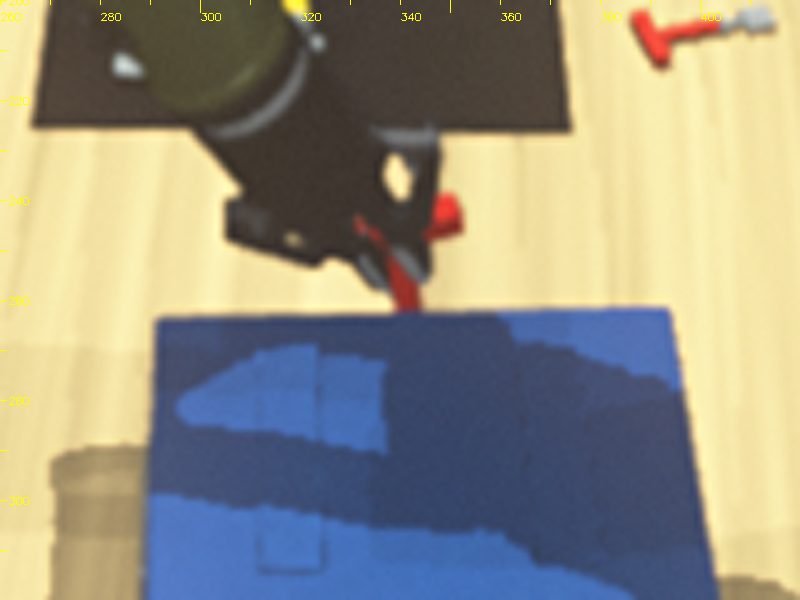

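{"api": "step_arm", "payload": {
  "rows": [
    {"grip": 1,"slide": [0,-0.0013,0.0001],"angular": [-0.0318,0,0]},
    {"grip": 1,"slide": [0,-0.0013,0.0001],"angular": [-0.0318,0,0]},
    {"grip": 1,"slide": [0,-0.0013,0.0001],"angular": [-0.0318,0,0]},
    {"grip": 1,"slide": [0,-0.0013,0.0001],"angular": [-0.0318,0,0]},
    {"grip": 1,"slide": [0,-0.0013,0.0001],"angular": [-0.0318,0,0]},
    {"grip": 1,"slide": [0,0,0],"angular": [0,0,0]}
  ]
}}

```text
time: 6.3
ee_pos: [457.1, 76.6, 96.7]
ee_rot: [3.137, 0.006, 1.673]
wrist_force: [0.5, -14.1, -3.9]
gripper_width: 0.138
```

Run:
```python
from cell import bot
from h import *
o=log(bot); ktorque(o)
plan(o["ee_pos"],o["ee_rot"],np.array([466.5,-10,96.5]),down(1.671),4,1)
```

```text
6.3 p [457.1  76.6  96.7] rpy [3.1373 0.0063 1.6733] F [  0.5 -14.1  -3.9] T [-2.31 -0.2  -0.06] w 11.8 q [ 0.08   0.334  1.937 -0.008  0.866 -0.018]
key torque world [ 0.09 -0.12 -0.05] about axis -0.13 tilt -0.004
step mm 21.8 deg 0.11
[{"grip":1,"slide":[-0.0272,0.0001,0.0002],"angular":[0.0003,0.0005,0.0002]},
{"grip":1,"slide":[-0.0272,0.0002,0.0002],"angular":[0.0003,0.0005,0.0002]},
{"grip":1,"slide":[-0.0272,0.0002,0.0001],"angular":[0.0003,0.0005,0.0002]},
{"grip":1,"slide":[-0.0272,0.0002,0.0001],"angular":[0.0003,0.0005,0.0002]}]
```

Run:
```python
from h import *
plan([466.5,-10,96.5],[np.pi,0,1.671],[438.8,-230,60],down(1.622),6,1)
```

```text
step mm 37.5 deg 0.47
[{"grip":1,"slide":[-0.045,-0.0103,0.0076],"angular":[0,-0,0.0026]},
{"grip":1,"slide":[-0.0451,-0.01,0.0076],"angular":[0,-0,0.0026]},
{"grip":1,"slide":[-0.0452,-0.0096,0.0076],"angular":[0,-0,0.0026]},
{"grip":1,"slide":[-0.0453,-0.0092,0.0076],"angular":[0,-0,0.0026]},
{"grip":1,"slide":[-0.0453,-0.0089,0.0076],"angular":[0,-0,0.0026]},
{"grip":1,"slide":[-0.0454,-0.0085,0.0076],"angular":[0,-0,0.0026]}]
```

{"api": "step_arm", "payload": {
  "rows": [
    {"grip": 1,"slide": [-0.0272,0.0001,0.0002],"angular": [0,0,0]},
    {"grip": 1,"slide": [-0.0272,0.0002,0.0002],"angular": [0,0,0]},
    {"grip": 1,"slide": [-0.0272,0.0002,0.0001],"angular": [0,0,0]},
    {"grip": 1,"slide": [-0.0272,0.0002,0.0001],"angular": [0,0,0]}
  ]
}}

```text
time: 6.7
ee_pos: [467.5, -7.2, 95.6]
ee_rot: [3.141, 0.0, 1.672]
wrist_force: [-0.0, 0.7, -1.3]
gripper_width: 0.14
```

{"api": "step_arm", "payload": {
  "rows": [
    {"grip": 1,"slide": [-0.045,-0.0103,0.0076],"angular": [0,0,0.0026]},
    {"grip": 1,"slide": [-0.0451,-0.01,0.0076],"angular": [0,0,0.0026]},
    {"grip": 1,"slide": [-0.0452,-0.0096,0.0076],"angular": [0,0,0.0026]},
    {"grip": 1,"slide": [-0.0453,-0.0092,0.0076],"angular": [0,0,0.0026]},
    {"grip": 1,"slide": [-0.0453,-0.0089,0.0076],"angular": [0,0,0.0026]},
    {"grip": 1,"slide": [-0.0454,-0.0085,0.0076],"angular": [0,0,0.0026]},
    {"grip": 1,"slide": [0,0,0.02],"angular": [0,0,0]},
    {"grip": 1,"slide": [0,0,0.01],"angular": [0,0,0]},
    {"grip": 1,"slide": [0,0,0.006],"angular": [0,0,0]},
    {"grip": 1,"slide": [0,0,0],"angular": [0,0,0]}
  ]
}}

```text
time: 7.7
ee_pos: [439.2, -225.5, 29.6]
ee_rot: [-3.14, -0.001, 1.623]
wrist_force: [1.1, -0.1, -1.3]
gripper_width: 0.139
```

Run:
```python
from cell import bot
from h import *
o=log(bot)
```

```text
7.7 p [ 439.2 -225.5   29.6] rpy [-3.1399e+00 -1.3000e-03  1.6231e+00] F [ 1.1 -0.1 -1.3] T [-0.03  0.01 -0.05] w 11.8 q [-0.56   0.476  1.936  0.     0.733 -0.612]
```

Run:
```python
from h import *
plan([438.9,-226.5,73],[np.pi,0,1.623],[544.2,-224.5,65],down(1.695),4,0)
```

```text
step mm 26.4 deg 1.03
[{"grip":0,"slide":[-0.0011,0.0329,0.0025],"angular":[0,0,-0.0057]},
{"grip":0,"slide":[-0.0017,0.0329,0.0025],"angular":[0,0,-0.0057]},
{"grip":0,"slide":[-0.0023,0.0328,0.0025],"angular":[0,0,-0.0057]},
{"grip":0,"slide":[-0.0029,0.0328,0.0025],"angular":[0,0,-0.0057]}]
```

{"api": "step_arm", "payload": {
  "rows": [
    {"grip": 1,"slide": [0,0,0.0058],"angular": [0,0,0]},
    {"grip": 1,"slide": [0,0,0],"angular": [0,0,0]},
    {"grip": 0,"slide": [0,0,0],"angular": [0,0,0]},
    {"grip": 0,"slide": [0,0,0],"angular": [0,0,0]},
    {"grip": 0,"slide": [0,0,0],"angular": [0,0,0]},
    {"grip": 0,"slide": [0,0,-0.03],"angular": [0,0,0]},
    {"grip": 0,"slide": [0,0,-0.03],"angular": [0,0,0]}
  ]
}}

```text
time: 8.4
ee_pos: [438.9, -226.3, 73.4]
ee_rot: [-3.139, -0.001, 1.622]
wrist_force: [0.6, -0.1, 0.0]
gripper_width: 0.498
```

{"api": "step_arm", "payload": {
  "rows": [
    {"grip": 0,"slide": [-0.0011,0.0329,0.0025],"angular": [0,0,-0.0057]},
    {"grip": 0,"slide": [-0.0017,0.0329,0.0025],"angular": [0,0,-0.0057]},
    {"grip": 0,"slide": [-0.0023,0.0328,0.0025],"angular": [0,0,-0.0057]},
    {"grip": 0,"slide": [-0.0029,0.0328,0.0025],"angular": [0,0,-0.0057]},
    {"grip": 0,"slide": [0,0,0],"angular": [0,0,0]},
    {"grip": 0,"slide": [0,0,0],"angular": [0,0,0]}
  ]
}}

```text
time: 9.0
ee_pos: [544.8, -224.7, 65.2]
ee_rot: [-3.141, -0.0, 1.694]
wrist_force: [-0.9, 0.8, 0.5]
gripper_width: 0.498
```

```bash
python3 p.py 544.2 -224.5 24 1.695 3 0;  python3 - <<'E'
from cell import bot
from h import *
save(bot,"a4"); crop('pics/side_a4.png','pics/a4s.png',255,150,150,100,5)
E
```

```text
9.0 p [ 544.8 -224.7   65.2] rpy [-3.1406e+00 -4.0000e-04  1.6940e+00] F [-0.9  0.8  0.5] T [0.01 0.02 0.05] w 42.4 q [-0.463  0.515  1.693 -0.     0.935 -0.586]
step mm 13.7 deg 0.03
[{"grip":0,"slide":[0.0001,-0.0002,0.0172],"angular":[-0.0001,-0,-0.0001]},
{"grip":0,"slide":[0.0001,-0.0002,0.0172],"angular":[-0.0001,-0,-0.0001]},
{"grip":0,"slide":[0.0001,-0.0002,0.0172],"angular":[-0.0001,-0,-0.0001]}]
```

View pics/a4s.png

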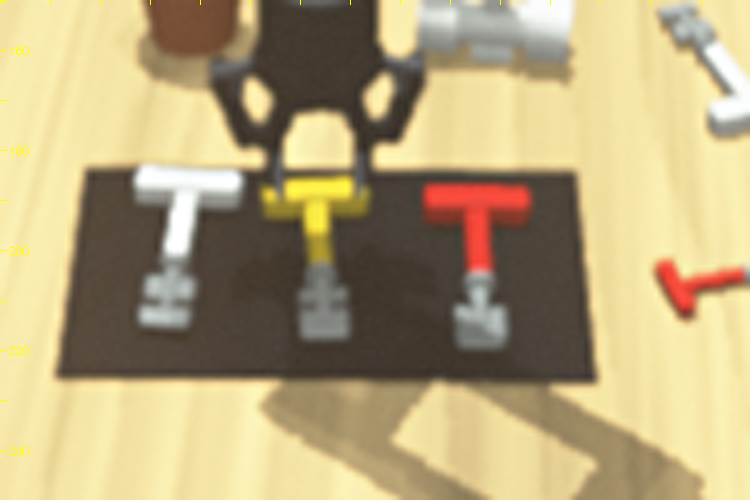

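{"api": "step_arm", "payload": {
  "rows": [
    {"grip": 0,"slide": [0.0001,-0.0002,0.0172],"angular": [0,0,0]},
    {"grip": 0,"slide": [0.0001,-0.0002,0.0172],"angular": [0,0,0]},
    {"grip": 0,"slide": [0.0001,-0.0002,0.0172],"angular": [0,0,0]},
    {"grip": 0,"slide": [0,0,0],"angular": [0,0,0]},
    {"grip": 1,"slide": [0,0,0],"angular": [0,0,0]},
    {"grip": 1,"slide": [0,0,0],"angular": [0,0,0]},
    {"grip": 1,"slide": [0,0,0],"angular": [0,0,0]},
    {"grip": 1,"slide": [0,0,0],"angular": [0,0,0]}
  ]
}}

```text
time: 9.9
ee_pos: [544.9, -224.9, 24.8]
ee_rot: [3.141, 0.001, 1.694]
wrist_force: [0.7, -0.6, 1.8]
gripper_width: 0.138
```

Run:
```python
from cell import bot
from h import *
o=log(bot)
p=o["ee_pos"].copy(); p[2]+=40
plan(p,down(o["ee_rot"][2]),[463.9,13.6,96],down(1.671),7,1)
```

```text
9.9 p [ 544.9 -224.9   24.8] rpy [3.1407e+00 6.0000e-04 1.6936e+00] F [ 0.7 -0.6  1.8] T [-0.03  0.06 -0.03] w 11.7 q [-0.463  0.569  1.727 -0.     0.845 -0.586]
step mm 36.3 deg 0.19
[{"grip":1,"slide":[0.044,-0.0091,-0.0056],"angular":[-0,-0,0.001]},
{"grip":1,"slide":[0.044,-0.0093,-0.0056],"angular":[-0,-0,0.001]},
{"grip":1,"slide":[0.044,-0.0094,-0.0056],"angular":[-0,-0,0.001]},
{"grip":1,"slide":[0.044,-0.0096,-0.0056],"angular":[-0,-0,0.001]},
{"grip":1,"slide":[0.0439,-0.0097,-0.0056],"angular":[-0,-0,0.001]},
{"grip":1,"slide":[0.0439,-0.0098,-0.0056],"angular":[-0,-0,0.001]},
{"grip":1,"slide":[0.0439,-0.01,-0.0056],"angular":[-0,-0,0.001]}]
```

{"api": "step_arm", "payload": {
  "rows": [
    {"grip": 1,"slide": [0,0,-0.025],"angular": [0,0,0]},
    {"grip": 1,"slide": [0,0,-0.025],"angular": [0,0,0]},
    {"grip": 1,"slide": [0.044,-0.0091,-0.0056],"angular": [0,0,0.001]},
    {"grip": 1,"slide": [0.044,-0.0093,-0.0056],"angular": [0,0,0.001]},
    {"grip": 1,"slide": [0.044,-0.0094,-0.0056],"angular": [0,0,0.001]},
    {"grip": 1,"slide": [0.044,-0.0096,-0.0056],"angular": [0,0,0.001]},
    {"grip": 1,"slide": [0.0439,-0.0097,-0.0056],"angular": [0,0,0.001]},
    {"grip": 1,"slide": [0.0439,-0.0098,-0.0056],"angular": [0,0,0.001]},
    {"grip": 1,"slide": [0.0439,-0.01,-0.0056],"angular": [0,0,0.001]},
    {"grip": 1,"slide": [0,0,0],"angular": [0,0,0]}
  ]
}}

```text
time: 10.9
ee_pos: [460.9, 17.1, 96.1]
ee_rot: [-3.14, -0.001, 1.675]
wrist_force: [0.5, -0.8, -0.9]
gripper_width: 0.14
```

{"api": "step_arm", "payload": {
  "rows": [
    {"grip": 1,"slide": [0,0,0],"angular": [0,0,0]},
    {"grip": 1,"slide": [0,0,0],"angular": [0,0,0]}
  ]
}}

```text
time: 11.1
ee_pos: [464.3, 13.2, 95.9]
ee_rot: [3.14, 0.001, 1.672]
wrist_force: [-0.3, -0.0, -1.1]
gripper_width: 0.14
```

Run:
```python
from cell import bot
from h import *
log(bot);save(bot,"a5"); crop('pics/top_a5.png','pics/a5t.png',200,180,160,120,5); crop('pics/side_a5.png','pics/a5s.png',260,200,160,120,5)
import numpy as np
cv2.imwrite('pics/a5.png',cv2.resize(np.hstack([cv2.imread('pics/a5t.png'),cv2.imread('pics/a5s.png')]),None,fx=.5,fy=.5)) if 0 else None
```

```text
11.1 p [464.3  13.2  95.9] rpy [3.1403e+00 6.0000e-04 1.6716e+00] F [-0.3 -0.  -1.1] T [-0.04 -0.03 -0.03] w 11.9 q [-6.200e-02  3.380e-01  1.934e+00 -1.000e-03  8.690e-01 -1.630e-01]
```

View pics/a5t.png

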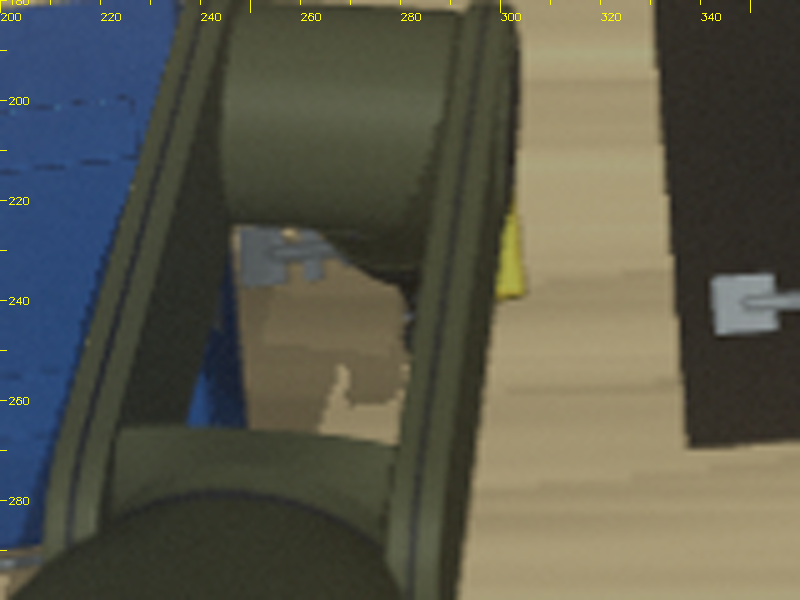

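View pics/a5s.png

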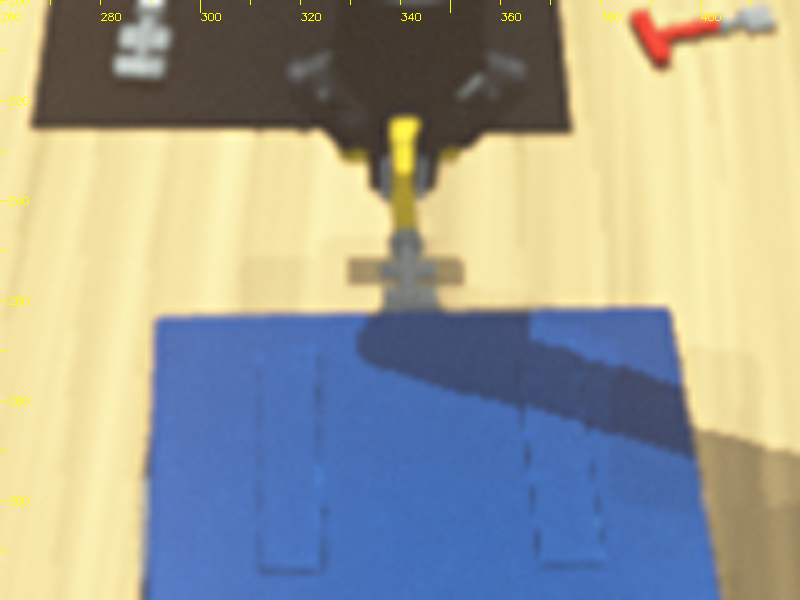

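Yellow key's bit sits at the same place as the red one's did (tip col 248, rows 225–237; side cols 336.5–347.5). Insert.

{"api": "step_arm", "payload": {
  "rows": [
    {"grip": 1,"slide": [0.015,0,0],"angular": [0,0,0]},
    {"grip": 1,"slide": [0.01,0,0],"angular": [0,0,0]},
    {"grip": 1,"slide": [0.01,0,0],"angular": [0,0,0]},
    {"grip": 1,"slide": [0,0,0],"angular": [0,0,0]}
  ]
}}

```text
time: 11.6
ee_pos: [460.4, 42.7, 95.5]
ee_rot: [-3.141, -0.0, 1.673]
wrist_force: [0.1, 0.2, -0.2]
gripper_width: 0.132
```

{"api": "step_arm", "payload": {
  "rows": [
    {"grip": 1,"slide": [0.015,0,0],"angular": [0,0,0]},
    {"grip": 1,"slide": [0.015,0,0],"angular": [0,0,0]},
    {"grip": 1,"slide": [0.01,0,0],"angular": [0,0,0]},
    {"grip": 1,"slide": [0.005,0,0],"angular": [0,0,0]},
    {"grip": 1,"slide": [0.001,0,0],"angular": [0,0,0]},
    {"grip": 1,"slide": [0,0,0],"angular": [0,0,0]}
  ]
}}

```text
time: 12.2
ee_pos: [457.0, 77.2, 95.7]
ee_rot: [-3.141, 0.003, 1.674]
wrist_force: [0.9, -6.0, -0.2]
gripper_width: 0.136
```

{"api": "step_arm", "payload": {
  "rows": [
    {"grip": 1,"slide": [0.003,0,0],"angular": [0,0,0]},
    {"grip": 1,"slide": [0,0,0],"angular": [0,0,0]}
  ]
}}

```text
time: 12.4
ee_pos: [457.1, 77.4, 95.8]
ee_rot: [-3.142, 0.007, 1.675]
wrist_force: [1.4, -14.7, 0.2]
gripper_width: 0.135
```

{"api": "step_arm", "payload": {
  "rows": [
    {"grip": 1,"slide": [-0.001,0.0013,0.0001],"angular": [0.0318,0,0]},
    {"grip": 1,"slide": [0,0.0013,0.0001],"angular": [0.0318,0,0]},
    {"grip": 1,"slide": [0,0.0013,0.0001],"angular": [0.0318,0,0]},
    {"grip": 1,"slide": [0,0.0013,0.0001],"angular": [0.0318,0,0]},
    {"grip": 1,"slide": [0,0.0013,0.0001],"angular": [0.0318,0,0]},
    {"grip": 1,"slide": [0,0,0],"angular": [0,0,0]}
  ]
}}

```text
time: 13.0
ee_pos: [463.7, 77.9, 93.2]
ee_rot: [-2.638, 0.005, 1.674]
wrist_force: [1.7, -8.9, 4.8]
gripper_width: 0.138
```

Run:
```python
from cell import bot
from h import *
o=log(bot); ktorque(o); bot.camera("top");  o=log(bot); ktorque(o)
```

```text
13.0 p [463.7  77.9  93.2] rpy [-2.6382  0.0047  1.674 ] F [ 1.7 -8.9  4.8] T [-0.8  -0.18  0.67] w 11.8 q [ 0.086  0.588  1.587 -0.013  1.47  -0.012]
key torque world [ 0.57 -0.33 -0.07] about axis -0.38 tilt 0.503
13.05 p [463.7  77.9  93.4] rpy [-2.6411  0.0048  1.6739] F [ 2.1 -8.7  1.9] T [-0.91 -0.38  0.64] w 11.6 q [ 0.086  0.586  1.589 -0.012  1.467 -0.011]
key torque world [ 0.41 -0.22 -0.08] about axis -0.26 tilt 0.5
```

```bash
cat > fk.py <<'E'
from h import *
D=[json.loads(l) for l in open("log.txt")]
q=np.array([d["q"] for d in D]);P=np.array([d["ee_pos"] for d in D])
def fk(q,p):
    d1,a,L1,ex,L2,d6,lat=p
    Rb=R.from_euler('z',q[0])
    x=Rb.apply([a,lat,d1]); A=Rb*R.from_euler('y',q[1]); x=x+A.apply([0,0,L1]); A=A*R.from_euler('y',q[2]); x=x+A.apply([ex,0,L2])
    A=A*R.from_euler('z',q[3])*R.from_euler('y',q[4])*R.from_euler('z',q[5]+np.pi/2); return x+A.apply([0,0,d6]),A
f=lambda p:np.concatenate([fk(a,p)[0]-b for a,b in zip(q,P)]+[0.0002*(p-[350,0,400,0,400,200,40])])
r=least_squares(f,[350,0,400,0,400,200,40]);prm=r.x
lo=np.array([-3.12,-1.05,.14,-1.42,.1,-2.68]);hi=np.array([3.12,2.28,2.33,4.57,2.73,2.68])
def ik(p,Rt,q0):
    g=lambda x:np.r_[(fk(x,prm)[0]-p)/100,(Rt.inv()*fk(x,prm)[1]).as_rotvec()*3]
    s=least_squares(g,np.clip(q0,lo+.01,hi-.01),bounds=(lo,hi)); return s.x,s.cost
if __name__=="__main__":
    print(prm,np.abs(r.fun).max())
    u=np.array([-.1,.995,0]); piv=np.array([457.2,77.5,85])
    for s in(1,-1):
        x=q[-1]
        for th in np.arange(0,1.5,.15) if s>0 else -np.arange(0,1.7,.2):
            A=R.from_rotvec(u*th)*down(1.671); p=piv-10.5*A.as_matrix()[:,2]
            x,c=ik(p,A,x); w,_=fk(x,np.r_[prm[:5],0,prm[6]]); print(round(th,2),np.round(x,2),round(c,6),"wrist",np.round(w))
E
python3 fk.py
```

```text
[1.92200058e+02 4.94418946e-05 6.46499814e+02 1.09199959e+02
 4.16599994e+02 3.54199923e+02 4.21999996e+01] 0.04929996273302441
0.0 [ 0.08  0.34  1.94 -0.    0.87 -0.02] 0.0 wrist [457.  78. 450.]
0.15 [ 0.08  0.4   1.83 -0.    1.06 -0.02] 0.0 wrist [511.  83. 446.]
0.3 [ 0.08  0.48  1.72 -0.01  1.24 -0.02] 0.0 wrist [564.  88. 433.]
0.45 [ 0.08  0.56  1.62 -0.01  1.41 -0.01] 0.0 wrist [615.  93. 413.]
0.6 [ 0.08  0.64  1.53 -0.01  1.57 -0.01] 0.0 wrist [662.  98. 386.]
0.75 [ 0.08  0.72  1.45 -0.01  1.72 -0.01] 0.0 wrist [705. 102. 352.]
0.9 [ 0.09  0.81  1.37 -0.01  1.86 -0.01] 0.0 wrist [741. 106. 312.]
1.05 [ 0.09  0.89  1.3  -0.01  2.   -0.01] 0.0 wrist [772. 109. 266.]
1.2 [ 0.09  0.97  1.24 -0.01  2.13 -0.01] 0.0 wrist [795. 111. 217.]
1.35 [ 0.09  1.05  1.19 -0.02  2.24 -0.01] 0.0 wrist [811. 113. 165.]
-0.0 [ 0.08  0.34  1.94 -0.    0.87 -0.02] 0.0 wrist [457.  78. 450.]
-0.2 [ 0.07  0.27  2.09  0.01  0.58 -0.04] 0.0 wrist [385.  70. 442.]
-0.4 [ 0.07  0.24  2.25  0.05  0.25 -0.08] 0.0 wrist [316.  63. 421.]
-0.6 [ 0.01  0.23  2.33  1.    0.1  -1.08] 0.043545 wrist [286.  44. 412.]
-0.8 [ 0.02  0.26  2.33  2.25  0.1  -2.32] 0.278947 wrist [290.  48. 406.]
-1.0 [ 0.04  0.23  2.33  2.63  0.12 -2.68] 0.730269 wrist [283.  54. 413.]
-1.2 [ 0.    0.23  2.33  2.6   0.21 -2.68] 1.419754 wrist [286.  43. 413.]
-1.4 [-0.05  0.26  2.33  2.55  0.33 -2.68] 2.327968 wrist [292.  28. 406.]
-1.6 [-0.68  0.59  2.33  1.75  1.11 -2.68] 3.233413 wrist [ 295. -183.  300.]
```

{"api": "step_arm", "payload": {
  "rows": [
    {"grip": 1,"slide": [0,0.0013,0.0001],"angular": [0.0318,0,0]},
    {"grip": 1,"slide": [0,0.0013,0.0001],"angular": [0.0318,0,0]},
    {"grip": 1,"slide": [0,0.0013,0.0001],"angular": [0.0318,0,0]},
    {"grip": 1,"slide": [0,0,0],"angular": [0,0,0]}
  ]
}}

```text
time: 13.45
ee_pos: [466.0, 78.1, 90.5]
ee_rot: [-2.339, 0.005, 1.674]
wrist_force: [2.8, -8.6, 3.3]
gripper_width: 0.136
```

Run:
```python
from cell import bot
from h import *
o=log(bot); ktorque(o);save(bot,"a6");  o=log(bot); ktorque(o)
crop('pics/side_a6.png','pics/a6s.png',240,180,160,120,5)
```

```text
13.45 p [466.   78.1  90.5] rpy [-2.3387  0.0048  1.6736] F [ 2.8 -8.6  3.3] T [-0.57 -0.4   0.89] w 11.5 q [ 0.087  0.757  1.415 -0.015  1.773 -0.01 ]
key torque world [ 0.49 -0.47 -0.19] about axis -0.52 tilt 0.803
13.55 p [466.1  78.2  91.1] rpy [-2.3437  0.005   1.6736] F [ 2.5 -8.3  0.8] T [-0.68 -0.67  0.9 ] w 12.0 q [ 0.088  0.754  1.417 -0.015  1.769 -0.01 ]
key torque world [ 0.32 -0.47 -0.14] about axis -0.5 tilt 0.798
```

View pics/a6s.png

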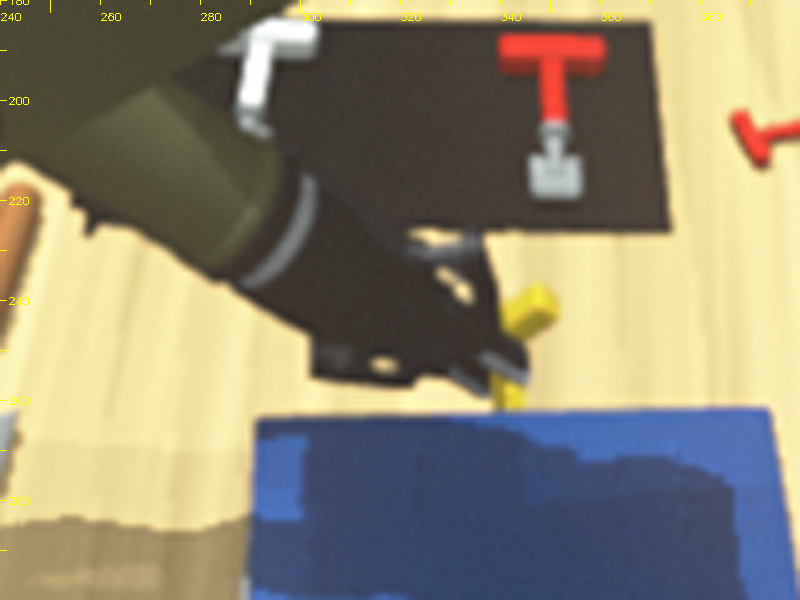

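Run:
```python
from h import *
lock=np.array([452.36,128.05,85]);u=np.array([-.1,.995,0]);v=np.array([-.995,-.1,0]);z=np.array([0,0,1.])
for th in (.3,.5,.65,.8,1.0):
    e=lock-80*u+35*(v*np.cos(th)+z*np.sin(th)); f=lock-80*u-35*(v*np.cos(th)+z*np.sin(th))
    print(th,proj("side",np.array([e,f])).round(1).tolist(),proj("top",np.array([e,f])).round(1).tolist())
```

```text
0.3 [[353.2, 244.1], [328.5, 249.5]] [[274.2, 241.5], [272.7, 216.0]]
0.5 [[352.3, 242.6], [329.4, 251.0]] [[273.8, 240.2], [273.1, 217.4]]
0.65 [[351.4, 241.5], [330.5, 252.0]] [[273.5, 238.9], [273.4, 218.7]]
0.8 [[350.1, 240.6], [331.7, 252.9]] [[273.2, 237.3], [273.7, 220.3]]
1.0 [[348.2, 239.5], [333.6, 253.8]] [[272.8, 234.9], [274.1, 222.6]]
```

{"api": "step_arm", "payload": {
  "rows": [
    {"grip": 1,"slide": [0,0.0013,0.0001],"angular": [0.0318,0,0]},
    {"grip": 1,"slide": [0,0.0013,0.0001],"angular": [0.0318,0,0]},
    {"grip": 1,"slide": [0,0.0013,0.0001],"angular": [0.0318,0,0]},
    {"grip": 1,"slide": [0,0.0013,0.0001],"angular": [0.0318,0,0]},
    {"grip": 1,"slide": [0,0,0],"angular": [0,0,0]}
  ]
}}

```text
time: 14.05
ee_pos: [467.2, 78.3, 86.7]
ee_rot: [-1.936, 0.005, 1.674]
wrist_force: [6.8, -9.6, 4.5]
gripper_width: 0.135
```

Run:
```python
from cell import bot
from h import *
o=log(bot); ktorque(o);save(bot,"a7");  o=log(bot); ktorque(o)
crop('pics/side_a7.png','pics/a7s.png',240,180,160,120,5)
```

```text
14.05 p [467.2  78.3  86.7] rpy [-1.9365  0.0045  1.6736] F [ 6.8 -9.6  4.5] T [-0.22 -0.21  1.3 ] w 11.5 q [ 0.088  0.98   1.239 -0.018  2.127 -0.01 ]
key torque world [ 0.43 -0.5  -0.33] about axis -0.54 tilt 1.205
14.15 p [467.6  78.4  87.3] rpy [-1.943   0.0048  1.6736] F [ 1.9 -9.6 -0.5] T [-0.34 -0.63  1.4 ] w 11.8 q [ 0.088  0.977  1.24  -0.018  2.123 -0.01 ]
key torque world [ 0.25 -0.43 -0.15] about axis -0.46 tilt 1.199
```

View pics/a7s.png

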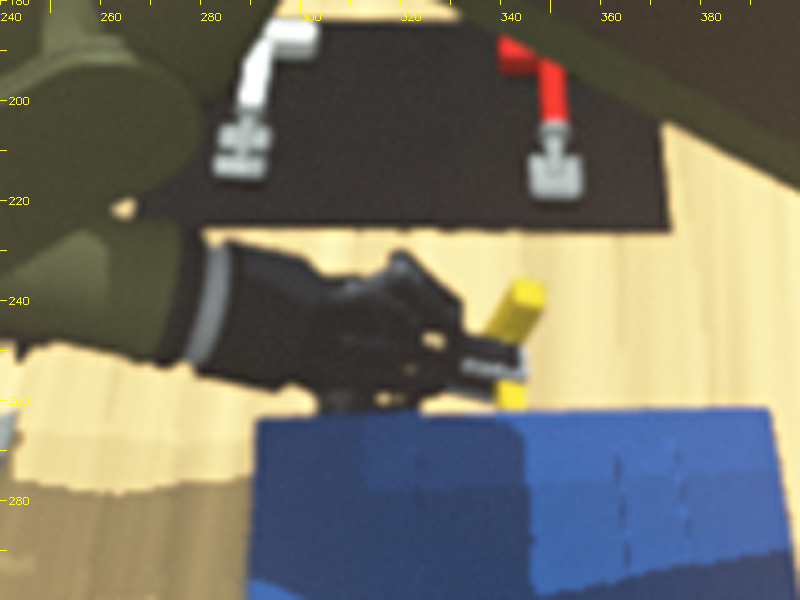

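{"api": "step_arm", "payload": {
  "rows": [
    {"grip": 1,"slide": [0,0.0013,0.0001],"angular": [0.0318,0,0]},
    {"grip": 1,"slide": [0,0.0013,0.0001],"angular": [0.0318,0,0]},
    {"grip": 1,"slide": [0,0,0],"angular": [0,0,0]}
  ]
}}

```text
time: 14.45
ee_pos: [467.3, 78.0, 84.9]
ee_rot: [-1.736, 0.005, 1.674]
wrist_force: [4.1, -13.8, 2.1]
gripper_width: 0.135
```

Run:
```python
from cell import bot
from h import *
o=log(bot); ktorque(o);bot.camera("top");  o=log(bot); ktorque(o)
```

```text
14.45 p [467.3  78.   84.9] rpy [-1.7365  0.005   1.6741] F [  4.1 -13.8   2.1] T [-0.01 -0.38  1.87] w 11.4 q [ 0.088  1.085  1.181 -0.021  2.28  -0.011]
key torque world [ 0.41 -0.61 -0.52] about axis -0.65 tilt 1.405
14.5 p [467.5  78.1  85.1] rpy [-1.7403  0.0051  1.674 ] F [  3.5 -12.9   0.7] T [-0.1  -0.55  1.88] w 11.5 q [ 0.088  1.083  1.181 -0.021  2.278 -0.011]
key torque world [ 0.28 -0.57 -0.34] about axis -0.59 tilt 1.401
```

{"api": "step_arm", "payload": {
  "rows": [
    {"grip": 1,"slide": [0,0.0013,0.0001],"angular": [0.03,0,0]},
    {"grip": 1,"slide": [0,0,0],"angular": [0,0,0]}
  ]
}}

```text
time: 14.7
ee_pos: [467.6, 78.1, 83.9]
ee_rot: [-1.646, 0.005, 1.674]
wrist_force: [2.9, -14.3, 2.7]
gripper_width: 0.138
```

Run:
```python
from cell import bot
from h import *
o=log(bot); ktorque(o);save(bot,"a8");  o=log(bot); ktorque(o)
crop('pics/side_a8.png','pics/a8s.png',240,180,160,120,5)
crop('pics/top_a8.png','pics/a8t.png',200,180,160,120,5)
```

```text
14.7 p [467.6  78.1  83.9] rpy [-1.6457  0.0052  1.6743] F [  2.9 -14.3   2.7] T [ 0.25 -1.06  2.28] w 11.7 q [ 0.088  1.131  1.161 -0.022  2.346 -0.011]
key torque world [ 0.48 -1.48 -0.18] about axis -1.52 tilt 1.496
14.8 p [467.9  78.2  84.2] rpy [-1.6506  0.0052  1.6742] F [  1.5 -14.    0.7] T [ 0.17 -1.38  2.26] w 11.8 q [ 0.088  1.128  1.161 -0.022  2.343 -0.011]
key torque world [ 0.38 -1.49 -0.13] about axis -1.52 tilt 1.491
```

View pics/a8s.png

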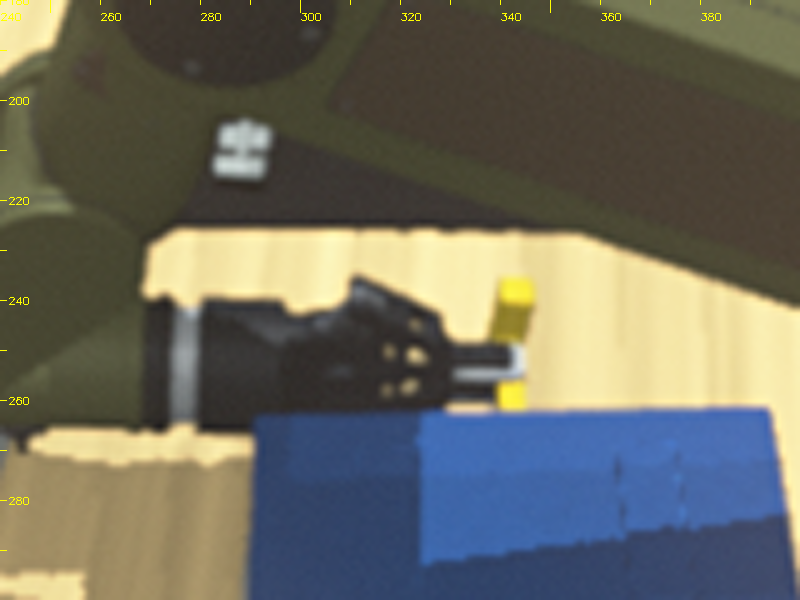

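View pics/a8t.png

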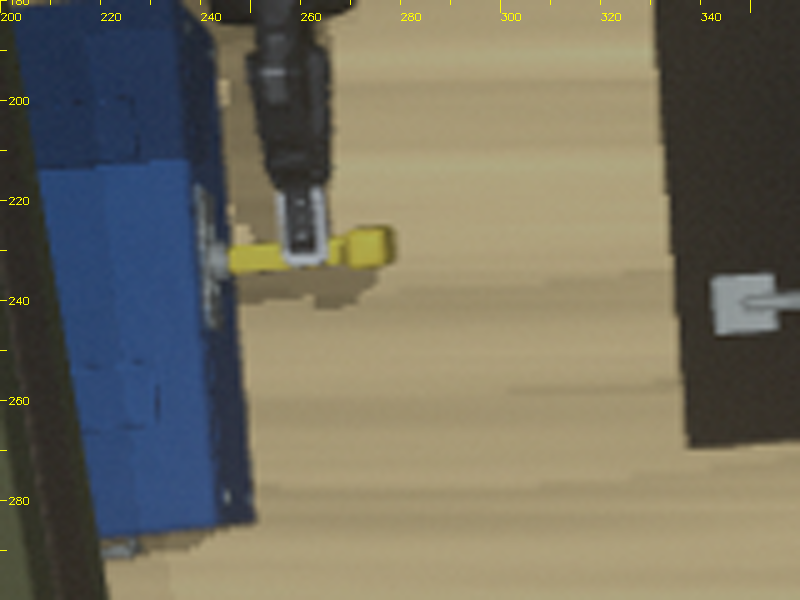

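{"api": "step_arm", "payload": {
  "rows": [
    {"grip": 0,"slide": [0,0,0],"angular": [0,0,0]},
    {"grip": 0,"slide": [0,0,0],"angular": [0,0,0]},
    {"grip": 0,"slide": [0,0,0],"angular": [0,0,0]},
    {"grip": 0,"slide": [0,0,-0.02],"angular": [0,0,0]},
    {"grip": 0,"slide": [0,0,-0.025],"angular": [0,0,0]},
    {"grip": 0,"slide": [0,0,-0.025],"angular": [0,0,0]}
  ]
}}

```text
time: 15.4
ee_pos: [522.9, 87.1, 90.3]
ee_rot: [-1.648, -0.0, 1.672]
wrist_force: [-1.0, 0.3, 0.5]
gripper_width: 0.501
```

Run:
```python
from cell import bot
from h import *
o=log(bot);save(bot,"a9")
crop('pics/side_a9.png','pics/a9s.png',240,180,160,120,5)
crop('pics/top_a9.png','pics/a9t.png',200,160,160,120,5)
from fk import ik
A=euler(o["ee_rot"]); print(ik(o["ee_pos"]+[0,-60,150],R.from_rotvec([.1*.7,-.995*.7,0])*A,o["q"]))
```

```text
15.4 p [522.9  87.1  90.3] rpy [-1.6483e+00 -2.0000e-04  1.6722e+00] F [-1.   0.3  0.5] T [ 0.06 -0.44  0.03] w 42.5 q [ 0.092  1.176  0.986 -0.015  2.473 -0.013]
(array([ 0.01361966,  0.66618573,  1.1619678 , -0.07294325,  2.10357981,
       -0.09818201]), np.float64(2.885658121679119e-30))
```

View pics/a9s.png

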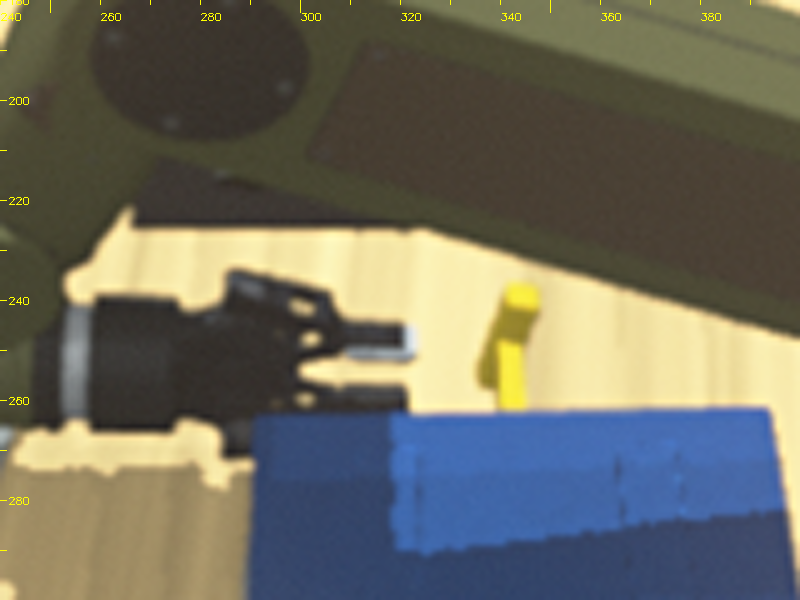

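View pics/a9t.png

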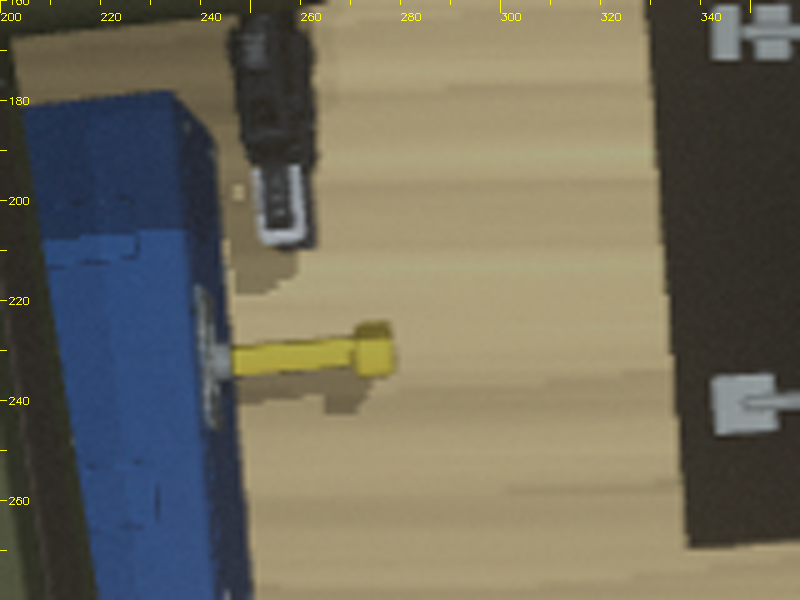

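```bash
python3 - <<'E'
from h import *
lock=np.array([452.36,128.05,85]);u=np.array([-.1,.995,0]);v=np.array([-.995,-.1,0]);z=np.array([0,0,1.])
for th in (1.1,1.2,1.3,1.4):
    e=lock-80*u+35*(v*np.cos(th)+z*np.sin(th)); f=lock-80*u-35*(v*np.cos(th)+z*np.sin(th))
    print(th,proj("side",np.array([e,f])).round(1).tolist(),proj("top",np.array([e,f])).round(1).tolist())
for s in (0,5): print(s,proj("top",lock-(8+s)*u+7*z),proj("top",lock-(90+s)*u+35*z),proj("top",lock-(70+s)*u+35*z),proj("top",lock-s*u+10*z))
E
python3 - <<'E'
import sys; sys.path.insert(0,'.')
from h import *
crop('pics/side_a9.png','pics/a9z.png',325,228,35,40,14)
crop('pics/top_a9.png','pics/a9y.png',232,210,55,40,12)
E
```

```text
1.1 [[347.1, 239.1], [334.7, 254.2]] [[272.6, 233.6], [274.3, 223.8]]
1.2 [[345.9, 238.8], [335.8, 254.5]] [[272.4, 232.2], [274.4, 225.1]]
1.3 [[344.7, 238.5], [337.0, 254.8]] [[272.3, 230.8], [274.6, 226.5]]
1.4 [[343.4, 238.3], [338.2, 254.9]] [[272.1, 229.4], [274.8, 227.8]]
0 [[244.3648758  231.38102852]] [[275.93932609 226.48660407]] [[267.75545599 227.37573039]] [[240.96192253 231.5945456 ]]
5 [[246.36054345 231.16517691]] [[277.98606142 226.26407269]] [[269.80092804 227.15360253]] [[242.96135419 231.37839043]]
```

View pics/a9z.png

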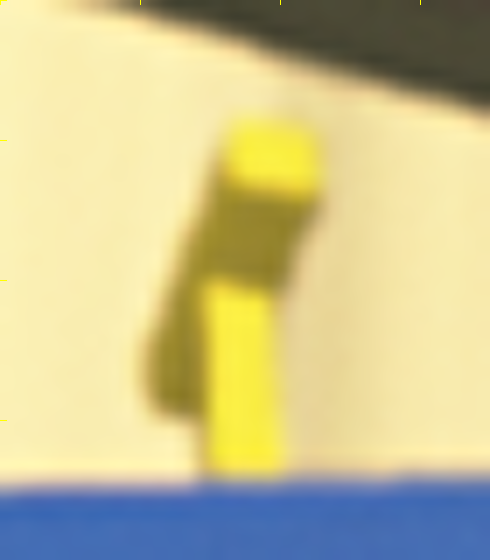

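View pics/a9y.png

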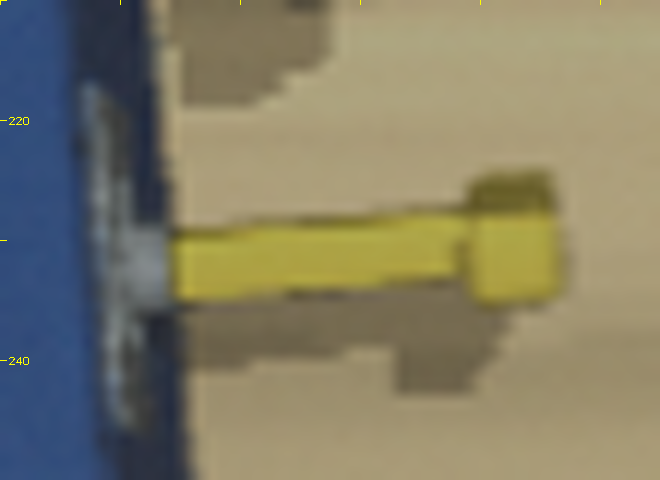

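Run:
```python
from h import *
from cell import bot
o=log(bot)
u=np.array([-.1,.995,0]);A=euler(o["ee_rot"])
B=R.from_rotvec(u*.74)*down(1.671)
plan(o["ee_pos"],A,[545,10,200],B,6,1)
plan([545,10,200],B,[464,-6,112],down(1.671),6,1)
from fk import ik
print(ik([545,10,200],B,o["q"])); print(ik([464,-6,112],down(1.671),o["q"]))
```

```text
15.5 p [523.9  87.1  89.6] rpy [-1.6518e+00 -1.0000e-04  1.6721e+00] F [ 0.  -0.1  0.6] T [ 0.08 -0.48 -0.01] w 42.9 q [ 0.092  1.177  0.983 -0.015  2.472 -0.013]
step mm 22.7 deg 7.16
[{"grip":1,"slide":[-0.0164,-0.0227,-0.0046],"angular":[-0.0398,0.0001,0]},
{"grip":1,"slide":[-0.0164,-0.0219,-0.0074],"angular":[-0.0398,0.0001,0]},
{"grip":1,"slide":[-0.0164,-0.0209,-0.0101],"angular":[-0.0398,0.0001,0]},
{"grip":1,"slide":[-0.0164,-0.0194,-0.0126],"angular":[-0.0398,0.0001,0]},
{"grip":1,"slide":[-0.0164,-0.0177,-0.0149],"angular":[-0.0398,0.0001,0]},
{"grip":1,"slide":[-0.0164,-0.0157,-0.017],"angular":[-0.0398,0.0001,0]}]
step mm 20.1 deg 7.07
[{"grip":1,"slide":[-0.0016,-0.0003,0.0251],"angular":[-0.0393,-0,-0]},
{"grip":1,"slide":[-0.0016,-0.0034,0.0249],"angular":[-0.0393,-0,-0]},
{"grip":1,"slide":[-0.0016,-0.0064,0.0243],"angular":[-0.0393,-0,-0]},
{"grip":1,"slide":[-0.0016,-0.0093,0.0233],"angular":[-0.0393,-0,-0]},
{"grip":1,"slide":[-0.0016,-0.0121,0.022],"angular":[-0.0393,-0,-0]},
{"grip":1,"slide":[-0.0016,-0.0147,0.0203],"angular":[-0.0393,-0,-0]}]
(array([-0.01062925,  0.69811636,  1.16845905, -0.08249284,  2.01065099,
       -0.11719957]), np.float64(4.1460735752452164e-30))
(array([-1.03996804e-01,  3.13123283e-01,  1.91528522e+00, -4.95585097e-11,
        9.13184152e-01, -2.04200477e-01]), np.float64(1.8816110791691053e-19))
```

{"api": "step_arm", "payload": {
  "rows": [
    {"grip": 1,"slide": [-0.0164,-0.0227,-0.0046],"angular": [-0.0398,0.0001,0]},
    {"grip": 1,"slide": [-0.0164,-0.0219,-0.0074],"angular": [-0.0398,0.0001,0]},
    {"grip": 1,"slide": [-0.0164,-0.0209,-0.0101],"angular": [-0.0398,0.0001,0]},
    {"grip": 1,"slide": [-0.0164,-0.0194,-0.0126],"angular": [-0.0398,0.0001,0]},
    {"grip": 1,"slide": [-0.0164,-0.0177,-0.0149],"angular": [-0.0398,0.0001,0]},
    {"grip": 1,"slide": [-0.0164,-0.0157,-0.017],"angular": [-0.0398,0.0001,0]}
  ]
}}

```text
time: 16.1
ee_pos: [543.5, 9.4, 201.1]
ee_rot: [-2.404, -0.001, 1.671]
wrist_force: [0.9, 0.4, -0.2]
gripper_width: 0.003
```

{"api": "step_arm", "payload": {
  "rows": [
    {"grip": 1,"slide": [-0.0016,-0.0003,0.0251],"angular": [-0.0393,0,0]},
    {"grip": 1,"slide": [-0.0016,-0.0034,0.0249],"angular": [-0.0393,0,0]},
    {"grip": 1,"slide": [-0.0016,-0.0064,0.0243],"angular": [-0.0393,0,0]},
    {"grip": 1,"slide": [-0.0016,-0.0093,0.0233],"angular": [-0.0393,0,0]},
    {"grip": 1,"slide": [-0.0016,-0.0121,0.022],"angular": [-0.0393,0,0]},
    {"grip": 1,"slide": [-0.0016,-0.0147,0.0203],"angular": [-0.0393,0,0]},
    {"grip": 1,"slide": [0,0,0],"angular": [0,0,0]},
    {"grip": 1,"slide": [0,0,0],"angular": [0,0,0]}
  ]
}}

```text
time: 16.9
ee_pos: [459.0, -5.8, 112.1]
ee_rot: [-3.135, -0.002, 1.67]
wrist_force: [1.4, -0.8, -0.4]
gripper_width: 0.001
```

```bash
python3 p.py 465.2 0 95 1.671 2 1;python3 - <<'E'
from cell import bot
from h import *
o=log(bot);save(bot,"b1")
crop('pics/side_b1.png','pics/b1s.png',260,180,160,120,5)
crop('pics/top_b1.png','pics/b1t.png',200,160,160,120,5)
E
```

```text
16.9 p [459.   -5.8 112.1] rpy [-3.1352e+00 -1.7000e-03  1.6695e+00] F [ 1.4 -0.8 -0.4] T [ 0.02 -0.09  0.03] w 0.1 q [-1.050e-01  3.100e-01  1.921e+00  1.000e-03  9.180e-01 -2.040e-01]
step mm 9.6 deg 0.20
[{"grip":1,"slide":[0.0032,0.0043,0.0107],"angular":[-0.001,-0.0003,-0.0002]},
{"grip":1,"slide":[0.0032,0.0043,0.0107],"angular":[-0.001,-0.0003,-0.0002]}]
16.9 p [459.   -5.8 112.1] rpy [-3.1352e+00 -1.7000e-03  1.6695e+00] F [ 1.4 -0.8 -0.4] T [ 0.02 -0.09  0.03] w 0.1 q [-1.050e-01  3.100e-01  1.921e+00  1.000e-03  9.180e-01 -2.040e-01]
```

View pics/b1s.png

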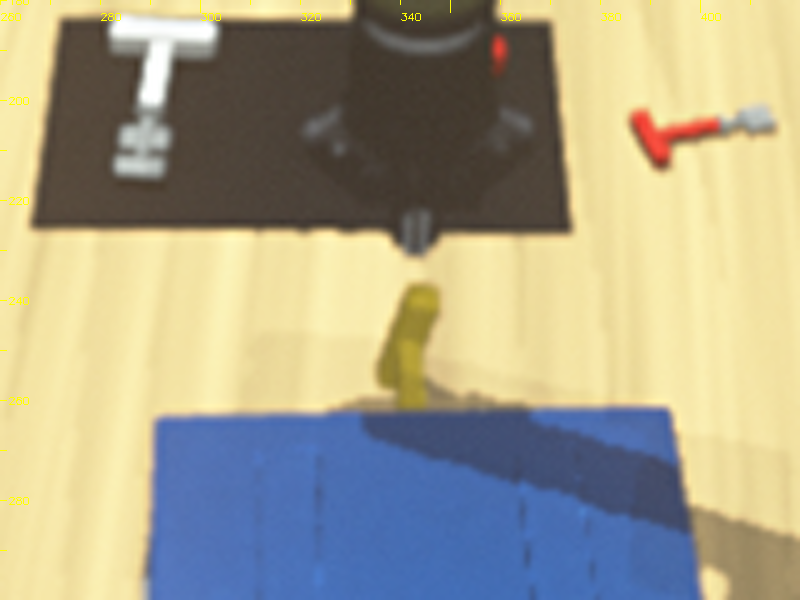

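View pics/b1t.png

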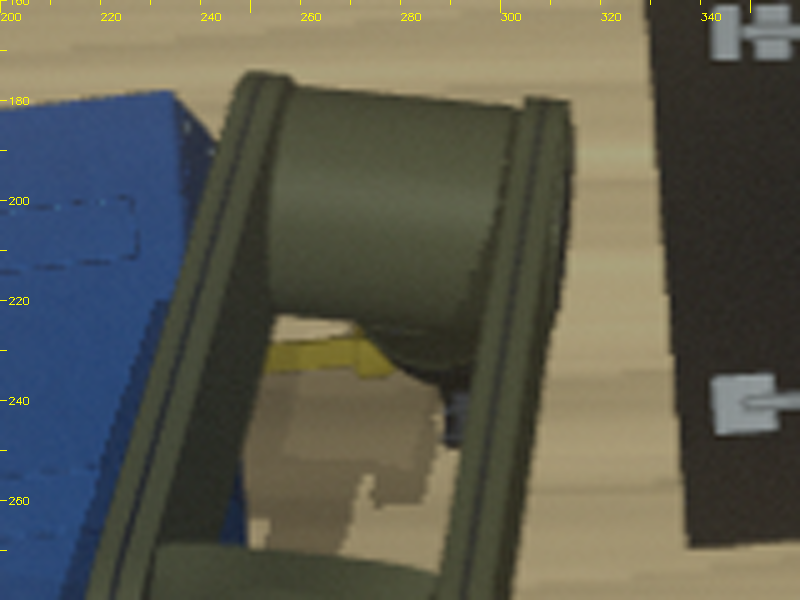

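{"api": "step_arm", "payload": {
  "rows": [
    {"grip": 1,"slide": [0.0032,0.0043,0.019],"angular": [-0.001,0,0]},
    {"grip": 1,"slide": [0.0032,0.0043,0.018],"angular": [-0.001,0,0]},
    {"grip": 1,"slide": [0.01,0,0],"angular": [0,0,0]},
    {"grip": 1,"slide": [0.01,0,0],"angular": [0,0,0]},
    {"grip": 1,"slide": [0.007,0,0],"angular": [0,0,0]},
    {"grip": 1,"slide": [0.003,0,0],"angular": [0,0,0]},
    {"grip": 1,"slide": [0,0,0],"angular": [0,0,0]}
  ]
}}

```text
time: 17.7
ee_pos: [470.1, 20.7, 84.9]
ee_rot: [3.131, 0.006, 1.674]
wrist_force: [1.3, -16.3, 5.8]
gripper_width: -0.001
```

Run:
```python
from cell import bot
from h import *
o=log(bot);save(bot,"b2")
crop('pics/side_b2.png','pics/b2s.png',300,210,80,60,10)
```

```text
17.7 p [470.1  20.7  84.9] rpy [3.1312 0.0065 1.6743] F [  1.3 -16.3   5.8] T [-2.   -0.11  0.1 ] w -0.1 q [-0.042  0.358  1.941 -0.007  0.832 -0.141]
```

View pics/b2s.png

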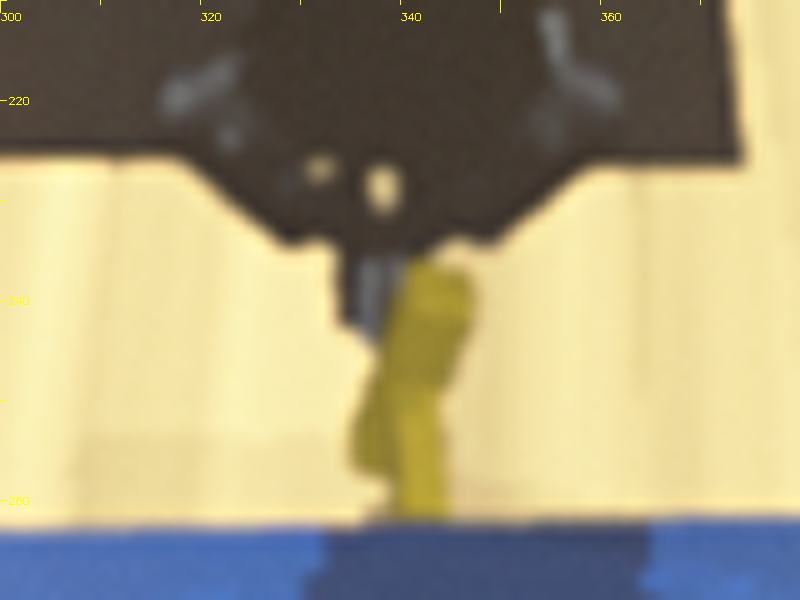

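{"api": "step_arm", "payload": {
  "rows": [
    {"grip": 1,"slide": [-0.008,0,0],"angular": [0,0,0]},
    {"grip": 1,"slide": [0,-0.008,-0.0125],"angular": [0,0,0]},
    {"grip": 1,"slide": [0.005,0,0],"angular": [0,0,0]},
    {"grip": 1,"slide": [0.005,0,0],"angular": [0,0,0]},
    {"grip": 1,"slide": [0,0,0],"angular": [0,0,0]}
  ]
}}

```text
time: 18.3
ee_pos: [462.1, 21.8, 94.2]
ee_rot: [3.133, 0.006, 1.674]
wrist_force: [0.6, -16.2, 6.0]
gripper_width: -0.005
```

{"api": "step_arm", "payload": {
  "rows": [
    {"grip": 1,"slide": [0.003,0,0],"angular": [0,0,0]},
    {"grip": 1,"slide": [0,0,0],"angular": [0,0,0]}
  ]
}}

```text
time: 18.5
ee_pos: [463.0, 22.2, 94.7]
ee_rot: [3.131, 0.01, 1.675]
wrist_force: [1.6, -24.7, 8.2]
gripper_width: -0.0
```

Run:
```python
from cell import bot
from h import *
o=log(bot);save(bot,"b3");log(bot)
crop('pics/side_b3.png','pics/b3s.png',300,210,80,60,10)
crop('pics/top_b3.png','pics/b3t.png',220,200,80,60,10)
```

```text
18.5 p [463.   22.2  94.7] rpy [3.1313 0.0097 1.675 ] F [  1.6 -24.7   8.2] T [-3.41 -0.2  -0.01] w -0.0 q [-0.037  0.335  1.944 -0.011  0.851 -0.134]
18.6 p [463.   22.1  94.7] rpy [3.1314 0.0094 1.6746] F [  1.7 -24.6   8.1] T [-3.36 -0.22  0.01] w 0.2 q [-0.037  0.335  1.944 -0.011  0.851 -0.134]
```

View pics/b3s.png

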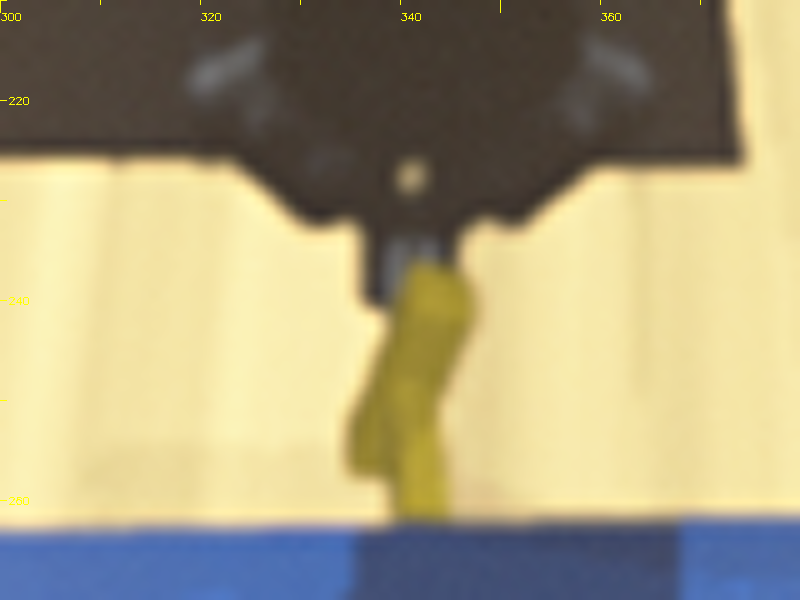

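View pics/b3t.png

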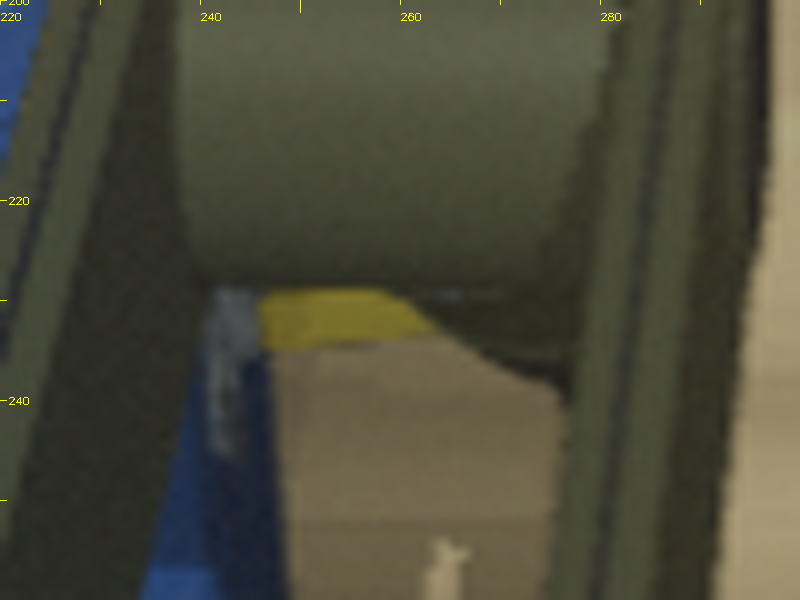

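{"api": "step_arm", "payload": {
  "rows": [
    {"grip": 1,"slide": [-0.02,0,0],"angular": [0,0,0]},
    {"grip": 1,"slide": [-0.04,0,0],"angular": [0,0,0]},
    {"grip": 1,"slide": [-0.05,0,-0.02],"angular": [0,0,0]},
    {"grip": 1,"slide": [-0.04,0,-0.04],"angular": [0,0,0]},
    {"grip": 1,"slide": [-0.04,0,-0.04],"angular": [0,0,0]},
    {"grip": 1,"slide": [-0.04,0,-0.04],"angular": [0,0,0]},
    {"grip": 1,"slide": [-0.05,0,-0.03],"angular": [0,0,0]},
    {"grip": 1,"slide": [-0.05,0,0],"angular": [0,0,0]},
    {"grip": 1,"slide": [-0.05,0,0],"angular": [0,0,0]},
    {"grip": 1,"slide": [0,0,0],"angular": [0,0,0]}
  ]
}}

```text
time: 19.6
ee_pos: [490.5, -280.0, 229.0]
ee_rot: [3.135, 0.003, 1.667]
wrist_force: [0.1, 0.7, 0.6]
gripper_width: -0.001
```

{"api": "step_arm", "payload": {
  "rows": [
    {"grip": 1,"slide": [-0.05,0,0],"angular": [0,0,0]},
    {"grip": 1,"slide": [-0.05,0,0],"angular": [0,0,0]},
    {"grip": 1,"slide": [-0.04,0,0],"angular": [0,0,0]},
    {"grip": 1,"slide": [0,0,0],"angular": [0,0,0]},
    {"grip": 1,"slide": [0,0,0],"angular": [0,0,0]}
  ]
}}

```text
time: 20.1
ee_pos: [500.2, -386.2, 227.7]
ee_rot: [3.138, -0.003, 1.669]
wrist_force: [0.6, -0.1, 0.1]
gripper_width: -0.001
```

Run:
```python
from cell import bot
from h import *
o=log(bot);save(bot,"c1");log(bot)
crop('pics/side_c1.png','pics/c1z.png',325,228,40,40,14)
crop('pics/top_c1.png','pics/c1y.png',232,210,55,40,12)
```

```text
20.1 p [ 500.2 -386.2  227.7] rpy [ 3.1380e+00 -3.1000e-03  1.6694e+00] F [ 0.6 -0.1  0.1] T [0.06 0.03 0.01] w -0.1 q [-0.727  0.4    1.412  0.005  1.329 -0.827]
20.2 p [ 500.1 -385.3  228.1] rpy [ 3.1380e+00 -2.8000e-03  1.6709e+00] F [0.2 0.7 0.2] T [-0.03 -0.01 -0.02] w -0.0 q [-0.726  0.399  1.413  0.005  1.329 -0.827]
```

View pics/side_c1.png

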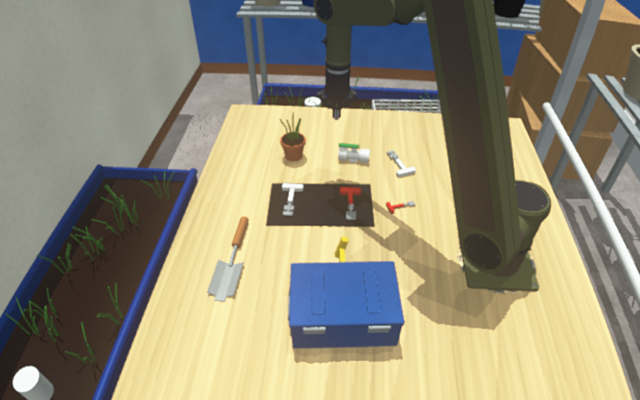

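View pics/top_c1.png

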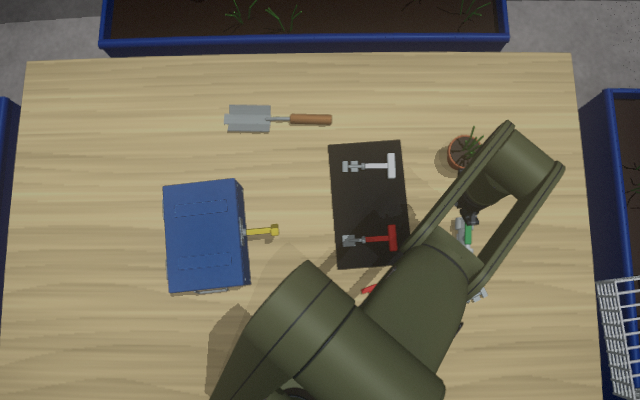

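View pics/c1z.png

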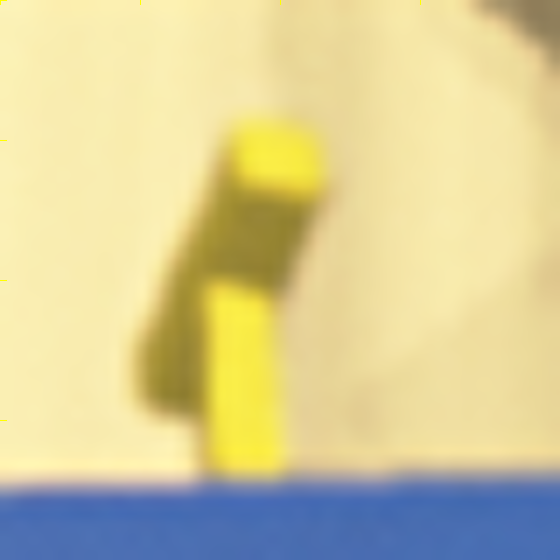

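View pics/c1y.png

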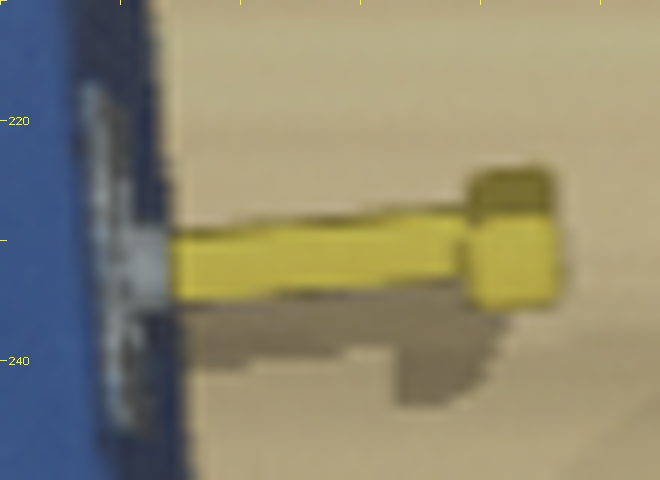

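```bash
python3 -c "
from cell import bot
print(bot.hand_in())"
```

```text
the job is handed in; nothing more can be done
None
```

The yellow key is the right one. It is in the lock, turned clockwise to its end stop and pushed in to the plate, and I handed the job in at about 20 s. No verdict is reported at hand-in.

- **Red key:** tried first. It blocked, with about 1.2–1.5 N m on the key axis at 0.5 rad. I drew it out level and laid it back flat on the mat.
- **Yellow key:** turned freely at about 0.3–0.6 N m. The torque jumped to 1.5 N m at about 1.45 rad of tool turn, which I take as the end stop. After letting go I pushed it in at 25 N and it did not move further.
- **White key:** never touched; it still lies on the mat.
- **Last pictures:** the crossbar stands near upright, about 1.3 rad, and the collar is at the plate. Red and white lie flat on the mat. The trowel has not visibly moved, nor have the pot and valve in the side view; the arm partly hides both from above. The arm is clear of everything.

**Checks that disagreed:**
- My two-camera heights first came out about 4 mm low. I corrected this using the known heights of the mat and box.
- In the top view the yellow key looks about 5 mm further out than my estimated lock position predicts. It was firm under the push, so I put this down to the lock estimate rather than a gap.
- In the picture, the red key's crossbar seemed to turn about as far as the tool, beyond the stated 0.3 rad. I relied on the torque to reject it.

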